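Make up a mixed bundle of fruit cartons on the squaring board

TASK

A bundle of fruit cartons is being made up for strapping on the squaring board: add every carton waiting on the table to the row, the wide ones directly after the wide carton in the fence corner and the narrow ones directly after them with the other narrow cartons. Draw the end stop back and make room where a carton must go in by sliding the cartons that already stand on the board along it, without lifting those off. Finish with the row closed up without gaps into the fence corner, the sliding end stop home against the last carton, each carton upright, square and flush against the back fence, and leave the other things on the table where they are.

Things in the scene. Friction and masses are not known exactly. Their poses are not given: they have to be found in the camera images.
- board: fixed squaring board: plywood base 10 mm thick, on which cartons stand, wooden fences 18 mm thick, tops 55 mm above the table. Origin: inner corner of the fences at table height. Back fence face: x = 0; end fence face: y = 0; base reaches 112 mm to -x (to the robot), 530 mm to -y. The row runs from the corner to -y; a carton flush on the back fence has its centre at x = -48 mm
- stop (a joint): the board's sliding end stop, closing the open end of the row; it slides along the board's y on a track and stays where left (about 3 N friction). Value = distance (m) of its face from the end fence less 0.180: 0 nearest the corner, grows to 0.285 as it slides away (-y of the board)
- stop_face (a point): middle of the stop's face that meets the last carton, 35 mm above the table; the face batten is 96 mm long, 18 mm thick, 55 mm high; axes as the board's
- stop_grip (a point): point to grip on the stop: middle of its upright wooden fin, 42 mm behind the face and 88 mm above the table; the fin is 12 mm thick (along y), 56 mm long (along x), top at 106 mm; foot under it 23 mm high; the batten is 24 mm in front of the fin
- row_wide: wide cardboard carton, 80 mm wide (y), 96 mm long (x), 0.3 kg. Origin: centre of underside, z up. Body 62 mm high, roof slopes in to 80 mm; handle strip along x: 60 mm long, 10 mm thick, 80 to 110 mm high, gripped across y. Symmetric. At the start on the board, in the corner, first of the row. Slide, do not lift off (dragged by the handle it digs in; eased 3 mm up or pushed low it glides).
- row_narrow_a: narrow cardboard carton, 56 mm wide (y), 96 mm long (x), 0.2 kg. Origin: centre of underside, z up. Body 62 mm high, roof slopes in to 80 mm; handle strip along x: 60 mm long, 10 mm thick, 80 to 110 mm high, gripped across y. Symmetric. At the start on the board, second, right beside the wide one. Slide, do not lift off (dragged by the handle it digs in; eased 3 mm up or pushed low it glides).
- row_narrow_b: narrow cardboard carton, 56 mm wide (y), 96 mm long (x), 0.2 kg. Origin: centre of underside, z up. Body 62 mm high, roof slopes in to 80 mm; handle strip along x: 60 mm long, 10 mm thick, 80 to 110 mm high, gripped across y. Symmetric. At the start on the board, third; absent (None) in some starts. Slide, do not lift off (dragged by the handle it digs in; eased 3 mm up or pushed low it glides).
- wide_1: wide cardboard carton, 80 mm wide (y), 96 mm long (x), 0.3 kg. Origin: centre of underside, z up. Body 62 mm high, roof slopes in to 80 mm; handle strip along x: 60 mm long, 10 mm thick, 80 to 110 mm high, gripped across y. Symmetric. Waits on the table in front of the board.
- wide_2: wide cardboard carton, 80 mm wide (y), 96 mm long (x), 0.3 kg. Origin: centre of underside, z up. Body 62 mm high, roof slopes in to 80 mm; handle strip along x: 60 mm long, 10 mm thick, 80 to 110 mm high, gripped across y. Symmetric. Waits on the table in front of the board; absent (None) in some starts.
- narrow_1: narrow cardboard carton, 56 mm wide (y), 96 mm long (x), 0.2 kg. Origin: centre of underside, z up. Body 62 mm high, roof slopes in to 80 mm; handle strip along x: 60 mm long, 10 mm thick, 80 to 110 mm high, gripped across y. Symmetric. Waits on the table in front of the board; absent (None) in some starts.
- narrow_2: narrow cardboard carton, 56 mm wide (y), 96 mm long (x), 0.2 kg. Origin: centre of underside, z up. Body 62 mm high, roof slopes in to 80 mm; handle strip along x: 60 mm long, 10 mm thick, 80 to 110 mm high, gripped across y. Symmetric. Waits on the table in front of the board; absent (None) in some starts.
- kiwi_a: bystander: a loose kiwi, 70 mm long, 48 mm high, on the table at the left
- kiwi_b: bystander: a loose kiwi, 74 mm long, 44 mm high, on the table at the left, by the crate
- sticker_roll: bystander: roll of grade stickers lying flat, 76 mm across, 32 mm high, on the table at the right
- tape_roll: bystander: roll of packing tape lying flat, 98 mm across, 48 mm high, on the table at the right of the board
- marker_blue: bystander: felt marker, 128 mm long, 16 mm thick, lying among the waiting cartons
- secateurs: bystander: secateurs, 176 mm long, 19 mm high, lying on the table at the right
There are look-alikes about, which are no part of the job. Leave any orange look-alike of the row_wide alone.

How it is judged:
On the way:
1. a gap as wide as a wide carton is opened in the row between the wide carton and the narrow carton that stood beside it (horizontal distance between row_wide and row_narrow_a above 0.145 m), for 0.2 s.
At the end, for the whole second after the job is handed in: All cartons present stand upright and at rest on the board in one closed row: wide ones first, from within 6 mm of the end fence, then the narrow ones, then the stop, no gap over 6 mm; each within 5 mm of the back fence and square to it within 0.07 rad (4 degrees) (x of each of row_wide, wide_1, wide_2, row_narrow_a, row_narrow_b, narrow_1, narrow_2 in the frame of board above -0.053 m and z of row_wide in the frame of board between 0.006 and 0.014 m and angle between the x axis of each of row_wide, wide_1, wide_2, row_narrow_a, row_narrow_b, narrow_1, narrow_2 and the x axis of board, either way round below 0.07 rad and angle between each of row_wide, wide_1, wide_2, row_narrow_a, row_narrow_b, narrow_1, narrow_2's own z axis and vertical below 0.07 rad and linear speed of each of row_wide, wide_1, wide_2, row_narrow_a, row_narrow_b, narrow_1, narrow_2 below 0.02 m/s and z of wide_1 in the frame of board between 0.006 and 0.014 m and z of wide_2 in the frame of board between 0.006 and 0.014 m and z of row_narrow_a in the frame of board between 0.006 and 0.014 m and z of row_narrow_b in the frame of board between 0.006 and 0.014 m and z of narrow_1 in the frame of board between 0.006 and 0.014 m and z of narrow_2 in the frame of board between 0.006 and 0.014 m and y of any of row_wide, wide_1, wide_2 in the frame of board above -0.046 m and (horizontal distance between row_wide and wide_1 below 0.086 m or horizontal distance between row_wide and wide_2 below 0.086 m) and (horizontal distance between wide_1 and row_wide below 0.086 m or horizontal distance between wide_1 and wide_2 below 0.086 m) and (horizontal distance between wide_2 and row_wide below 0.086 m or horizontal distance between wide_2 and wide_1 below 0.086 m) and (horizontal distance between row_narrow_a and row_narrow_b below 0.062 m or horizontal distance between row_narrow_a and narrow_1 below 0.062 m or horizontal distance between row_narrow_a and narrow_2 below 0.062 m) and (horizontal distance between row_narrow_b and row_narrow_a below 0.062 m or horizontal distance between row_narrow_b and narrow_1 below 0.062 m or horizontal distance between row_narrow_b and narrow_2 below 0.062 m) and (horizontal distance between narrow_1 and row_narrow_a below 0.062 m or horizontal distance between narrow_1 and row_narrow_b below 0.062 m or horizontal distance between narrow_1 and narrow_2 below 0.062 m) and (horizontal distance between narrow_2 and row_narrow_a below 0.062 m or horizontal distance between narrow_2 and row_narrow_b below 0.062 m or horizontal distance between narrow_2 and narrow_1 below 0.062 m) and (horizontal distance between any of row_narrow_a, row_narrow_b and narrow_1 below 0.062 m or horizontal distance between any of row_narrow_a, row_narrow_b and narrow_2 below 0.062 m) and (horizontal distance between any of row_narrow_a, narrow_1 and row_narrow_b below 0.062 m or horizontal distance between any of row_narrow_a, narrow_1 and narrow_2 below 0.062 m) and (horizontal distance between any of row_narrow_a, narrow_2 and row_narrow_b below 0.062 m or horizontal distance between any of row_narrow_a, narrow_2 and narrow_1 below 0.062 m) and (horizontal distance between any of row_wide, wide_1, wide_2 and row_narrow_a below 0.074 m or horizontal distance between any of row_wide, wide_1, wide_2 and row_narrow_b below 0.074 m or horizontal distance between any of row_wide, wide_1, wide_2 and narrow_1 below 0.074 m or horizontal distance between any of row_wide, wide_1, wide_2 and narrow_2 below 0.074 m) and horizontal distance between any of row_narrow_a, row_narrow_b, narrow_1, narrow_2 and stop_face below 0.034 m); the robot touches nothing.
It fails at once if a carton that already stood on the board is lifted off it (more than 25 mm) (z of any of row_wide, row_narrow_a, row_narrow_b in the frame of board above 0.035 m).
It fails at once if a bystander (kiwi, sticker roll, tape roll, marker, secateurs) is shifted by more than 30 mm (distance of any of kiwi_a, kiwi_b, sticker_roll, tape_roll, secateurs, marker_blue from where it was at the start of the episode above 0.03 m).
Of row_narrow_b, wide_2, narrow_1, narrow_2 only 2 to 3 are there at a start; the rules pass over those that are not, and their reading is None.
At some moment in a run one of wide_1, wide_2, narrow_1, narrow_2 may be knocked a few centimetres aside while the robot is not near it.
It also fails if it takes over 210 s, if anything falls off the work surface, if the arm or the gripper's body presses on something with over 40 N, if the wrist force passes 120 N, or if a joint passes its speed limit or range.

ROBOT

A 6-joint arm with a two-finger parallel gripper is mounted at the origin on a cart in front of the work surface, level with it; the furniture and walls round the work are solid. World frame = base frame: x ahead of the robot, y to its left, z up, the work surface at z = 0. Lengths are in m, angles in rad, forces in N, time in s.
With the tool pointing down it reaches from about 0.35 to 0.775 m from the base axis. Payload 5.5 kg.
Tool frame: the origin (TCP) lies between the finger pads; the fingertips stand env.nose_length ahead of it and the grasp point (between the pads) lies 8 mm behind it (env.nose_length is the distance from the TCP to the fingertips, in m); z points along the fingers, y is the direction in which the jaws open and shut (so a half turn about z gives the same grasp; the last joint's range is limited). The gripper opens to 85 mm and grips with 20 to 120 N. Pads are 22 mm wide; open, the fingers measure 114 mm over their backs; the gripper's body (76 mm by 85 mm) begins 54 mm behind the grasp point. The pads swing forward as they close: fully open they stand 13 mm farther back than shut.
Start: joints at [1.196, 0.313, 0.046, 1.304, 0, 1.431], TCP at [0.134, 0.559, 0.242] pointing down, gripper open.
Joint ranges: [-2.76, 2.76], [-0.86, 1.69], [-1.03, 1.26], [-2.2, 2.34], [-1.47, 1.5], [-3.14, 3.14]. Speed limits (rad/s): [2.57, 2.57, 3.14, 3.14, 3.14, 3.14].

INTERFACE

Orientations are given as a unit quaternion [w, x, y, z].
In Python, from workcell import env gives the robot as it stands. The module is installed in compiled form; this text tells all that it offers.
- The arm moves only by the shell command python3 -m creep 'ROWS' [FORCE]. ROWS is a JSON object of lists of equal length, an entry for each row: "hand": the finger opening in mm, from 0 to 85.4; "delta_pos": the shift along the tool's x, y, z scaled (see below), a list of three; "turn": the turn about the tool's z scaled (see below). In form: {"hand": [hand, ...], "delta_pos": [[dx, dy, dz], ...], "turn": [turn, ...]}. A call has exactly 5 rows; each row shifts and turns the commanded pose from where the row before left it, along the tool's axes as they then stand; what a row does not reach is not made up. The controller multiplies each number of a shift by 0.8 m and each number of a turn by 5 degrees. A row lasts 1/12 s, in which the tool goes at most 41.7 mm and 7.16 degrees, less where a joint would pass 70% of its speed; a pose out of reach is approached as far as the arm can. A call with a number of a shift or a turn outside -1 to 1 is refused whole. A call with a gripper value outside its range is refused whole. The fingers move at their own pace and stop on an object; FORCE is the grip in N (left out, the last holds). Time passes only in rows, so rows that do not move let the fingers close, or fill a call up. It gives the time, the measured TCP pose, the force and the opening at its end, in the units of the state.
- env.get_state(): the state, without advancing time (a new reading comes with each control period).
- env.read_camera(name): name is "side" or "top" or "wrist"; returns a dict with "pixels" (420x560x3 uint8, red, green, blue), "depth" (420x560 float32, m along the optical axis (not along the pixel's ray), 0 where there is no reading), "fx", "fy", "cx", "cy" (pixels), "D" ([k1, k2, p1, p2, k3] as OpenCV has them; the pictures are not rectified), "origin" and "orientation" of the camera in the world. Camera axes: x right, y down, z forward; pixel columns grow to the right and rows downward; lengths in m; the calibration is good to about 2 mm. A picture is of the moment at which its call begins.
- env.hand_in(): hands the job in, once; it reports no verdict.
Trained networks look in the newest picture that a camera, given by its name, has taken for a name from the list of things; names that differ only in an ending like _2 or _b are one class to them, and where a whole thing is asked for, a point or a joint stands for the part that bears it (a point fixed in the world has none). Each returns a list of dicts, best first, with "score" (0 to 1); they miss things now and then, are a little off and sometimes report something else, mostly with a low value. They report only what shows in the picture. A call takes as long as a camera call. They do not tell look-alikes from the thing itself.
- env.find_in(camera, target): "location" ([row, column] in pixels, amid what is visible of it).
- env.pinpoint(camera, target): "location" ([row, column] in pixels: a listed point, or the origin of a listed thing).
The state is a dict: "clock": time; "joint_pos": joint angles; "qvel": joint speeds; "tau": joint torques, N m; "tcp_pos": TCP position; "orientation": TCP orientation; "wrist_force": force on the tool from outside, world axes, zero at the start; "ft_torque": the same for the moment, N m; "finger_gap": finger opening in m.
Only numpy, scipy, OpenCV 4.12 (cv2) and the standard library are available. Lean on these libraries where they do the work, as an engineer would, in place of code of your own. Each camera call takes 0.05 s, during which the arm holds its last target.

## Working session

There is one attempt and no reset: what is moved stays moved. The work goes in short steps, Python scripts to look and compute and a shell command to move; the robot and the scene stay as the last step left them, time stands still between calls to the robot, and variables do not carry over. Pictures are saved under pics/ and viewed, and the job is handed in when it is done.

```bash
ls; mkdir -p pics
cat > h.py <<'E'
import numpy as np,cv2
from workcell import env
from scipy.spatial.transform import Rotation as R
def q2m(q): return R.from_quat([q[1],q[2],q[3],q[0]]).as_matrix()
def cam(n): return env.read_camera(n)
def K(c): return np.array([[c['fx'],0,c['cx']],[0,c['fy'],c['cy']],[0,0,1.]])
def ray(c,rc):
    p=cv2.undistortPoints(np.array([[[rc[1],rc[0]]]],float),K(c),np.array(c['D'],float))[0,0]
    return np.array([p[0],p[1],1.])
def world_d(c,rc,d=None):
    if d is None: d=c['depth'][int(round(rc[0])),int(round(rc[1]))]
    return q2m(c['orientation'])@(ray(c,rc)*d)+np.array(c['origin'])
def world_z(c,rc,z):
    v=q2m(c['orientation'])@ray(c,rc); o=np.array(c['origin'])
    return o+v*(z-o[2])/v[2]
def proj(c,P):
    M=q2m(c['orientation']); t=np.array(c['origin'])
    rv,_=cv2.Rodrigues(M.T)
    p,_=cv2.projectPoints(np.array(P,float).reshape(-1,1,3),rv,-M.T@t,K(c),np.array(c['D'],float))
    return p[:,0,::-1]
def cloud(c):
    h,w=c['depth'].shape
    vv,uu=np.mgrid[:h,:w]
    p=cv2.undistortPoints(np.stack([uu,vv],-1).reshape(-1,1,2).astype(float),K(c),np.array(c['D'],float))[:,0]
    X=np.c_[p,np.ones(len(p))]*c['depth'].reshape(-1,1)
    W=X@q2m(c['orientation']).T+np.array(c['origin'])
    W[c['depth'].ravel()==0]=np.nan
    return W.reshape(h,w,3)
def save(c,n): cv2.imwrite(f'pics/{n}.png',c['pixels'][:,:,::-1])
E
python3 - <<'E'
from h import *
print(env.get_state(), env.nose_length)
for n in ['top','side','wrist']:
    c=cam(n); save(c,n+'0'); print(n,c['origin'],c['orientation'],c['fx'],c['D'])
    if n=='wrist': continue
    for t in ['board','stop_face','stop_grip','row_wide','row_narrow_a','marker_blue']:
        for f in ['find_in','pinpoint']:
            try: print(t,f,[(np.round(d['location']).tolist(),round(d['score'],2)) for d in getattr(env,f)(n,t)])
            except Exception as e: print(t,f,e)
E
```

```text
pics
{'clock': 0.0, 'joint_pos': array([ 1.19638477e+00,  3.13992284e-01,  4.49846328e-02,  1.30362608e+00,
       -1.01042610e-05,  1.43120379e+00]), 'qvel': array([-5.46519670e-04,  5.24940386e-04, -5.12892957e-04, -7.81635907e-04,
        4.72024506e-05,  3.89233920e-04]), 'tau': array([ 1.70029307e-03, -4.80622458e+01,  2.98534441e+01,  1.92253356e-02,
       -5.30079080e-05, -7.83654826e-06]), 'tcp_pos': array([0.13360691, 0.5587481 , 0.2414158 ]), 'orientation': array([-2.28631594e-04,  1.17139896e-01,  9.93114999e-01, -8.89812963e-04]), 'wrist_force': array([-0.53109662,  0.08415227,  0.46178843]), 'ft_torque': array([-0.00968843,  0.04808994,  0.0494202 ]), 'finger_gap': 0.08535177321231066} 0.011
top [ 0.48240058 -0.00912305  1.259769  ] [-0.0137125   0.71370794 -0.70008358  0.01777416] 405.6316234284956 [-0.06853692  0.          0.          0.          0.        ]
board find_in [([195.0, 294.0], 0.68)]
board pinpoint [([174.0, 196.0], 0.77)]
stop_face find_in [([197.0, 280.0], 0.68)]
stop_face pinpoint [([193.0, 267.0], 0.93), ([197.0, 228.0], 0.31)]
stop_grip find_in [([19
[... 848 characters left out ...]
 249.0], 0.76)]
stop_face find_in []
stop_face pinpoint [([232.0, 262.0], 0.65)]
stop_grip find_in [([221.0, 260.0], 0.93)]
stop_grip pinpoint [([212.0, 260.0], 0.95)]
row_wide find_in [([203.0, 309.0], 0.98), ([268.0, 264.0], 0.94)]
row_wide pinpoint [([281.0, 267.0], 0.7), ([211.0, 309.0], 0.67)]
row_narrow_a find_in [([233.0, 260.0], 0.95), ([244.0, 262.0], 0.62)]
row_narrow_a pinpoint [([258.0, 265.0], 0.86), ([251.0, 261.0], 0.85)]
marker_blue find_in [([279.0, 325.0], 0.59), ([164.0, 226.0], 0.5)]
marker_blue pinpoint []
wrist [0.05551444 0.57841616 0.37378017] [0.12505658 0.77518323 0.61132777 0.09864166] 333.76945716447597 [-0.06912085  0.          0.          0.          0.        ]
```

View pics/top0.png

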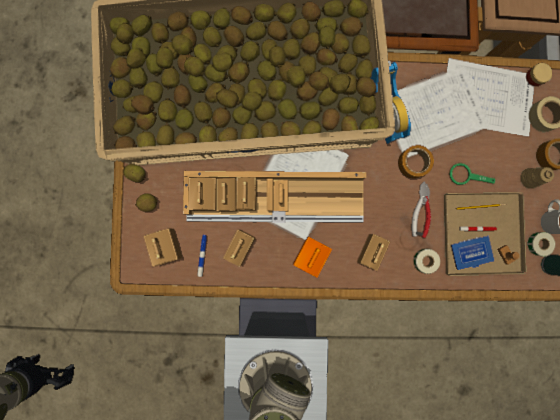

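View pics/side0.png

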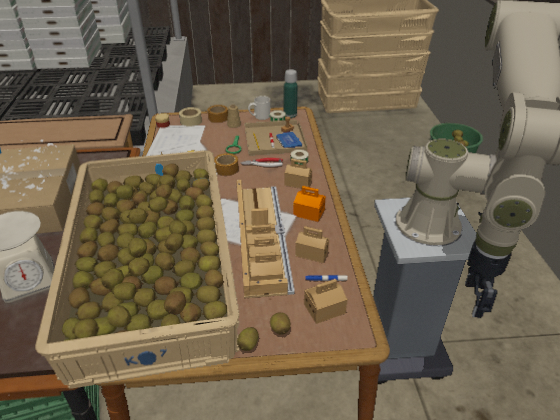

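```bash
cat > meas.py <<'E'
from h import *
import sys
def comps(c,zlo,zhi,box=(0.25,0.75,-0.5,0.55),amin=8):
    W=cloud(c); x,y,z=W[...,0],W[...,1],W[...,2]
    m=((z>zlo)&(z<zhi)&(x>box[0])&(x<box[1])&(y>box[2])&(y<box[3])).astype(np.uint8)
    n,l,s,ce=cv2.connectedComponentsWithStats(m)
    out=[]
    for i in range(1,n):
        if s[i,4]<amin: continue
        P=W[l==i]
        r=cv2.minAreaRect((P[:,:2]*1000).astype(np.float32))
        col=c['pixels'][l==i].mean(0).astype(int)
        out.append((np.round(ce[i][::-1]).astype(int).tolist(),s[i,4],np.round(P.mean(0),3).tolist(),'rect',np.round(r[0],1),np.round(r[1],1),round(r[2],1),'zmax',round(float(P[:,2].max()),3),col.tolist()))
    return out
if __name__=='__main__':
    c=cam('top'); save(c,'tx')
    for zl,zh in [(0.095,0.13),(0.03,0.13)]:
        print(zl,zh)
        for o in comps(c,zl,zh): print(*o)
E
python3 meas.py
python3 - <<'E'
from h import *
c=cam('top')
im=c['pixels'][140:290,120:410,::-1]
cv2.imwrite('pics/crop0.png',cv2.resize(im,None,fx=2.7,fy=2.7,interpolation=cv2.INTER_CUBIC))
W=cloud(c)
for col in (200,240,320,350):
    print(col,[(r,np.round(W[r,col],3).tolist()) for r in range(164,228,3)])
E
```

```text
0.095 0.13
[142, 109] 59 [0.726, 0.492, 0.113] rect [726.6 492.5] [46.5  4.6] 10.7 zmax 0.129 [73, 60, 41]
[143, 123] 163 [0.727, 0.455, 0.101] rect [726.2 457.3] [40.7 45.8] 45.5 zmax 0.109 [94, 70, 38]
[141, 144] 144 [0.734, 0.393, 0.101] rect [733.8 393.3] [32.6 44.5] 1.6 zmax 0.108 [105, 91, 39]
[140, 163] 100 [0.739, 0.336, 0.101] rect [738.1 337. ] [23.1 39.5] 0.2 zmax 0.109 [94, 79, 36]
[140, 183] 123 [0.739, 0.277, 0.102] rect [739.7 276.6] [21.  53.4] 3.5 zmax 0.108 [105, 83, 40]
[139, 206] 69 [0.743, 0.212, 0.101] rect [742.4 212.9] [41.7 14.1] 87.9 zmax 0.108 [101, 87, 37]
[138, 226] 52 [0.745, 0.153, 0.103] rect [744.3 151.6] [46.4 10.7] 89.6 zmax 0.107 [99, 82, 37]
[138, 247] 16 [0.748, 0.094, 0.102] rect [748.1  94.5] [ 3.4 26.6] 1.1 zmax 0.105 [100, 84, 40]
[140, 373] 15 [0.745, -0.268, 0.124] rect [ 745.3 -266.3] [ 2.  35.4] 9.2 zmax 0.129 [106, 89, 62]
[142, 346] 15 [0.737, -0.189, 0.125] rect [ 736.9 -187.9] [ 1.3 36.9] 6.0 zmax 0.129 [96, 80, 56]
[141, 361] 16 [0.742, -0.233, 0.12] rect [ 741.8 -232.2] [ 3.6 34.2] 12.7 zmax 0.129 [102, 86, 59]
[143, 325] 24 [0.731,
[... 5563 characters left out ...]
-0.132, -0.004])]
350 [(164, [0.695, -0.223, -0.003]), (167, [0.685, -0.223, -0.001]), (170, [0.676, -0.223, -0.001]), (173, [0.658, -0.214, 0.056]), (176, [0.649, -0.213, 0.058]), (179, [0.645, -0.22, 0.017]), (182, [0.637, -0.222, 0.007]), (185, [0.627, -0.222, 0.009]), (188, [0.618, -0.221, 0.012]), (191, [0.608, -0.221, 0.016]), (194, [0.599, -0.222, 0.011]), (197, [0.59, -0.222, 0.01]), (200, [0.581, -0.223, 0.006]), (203, [0.571, -0.222, 0.01]), (206, [0.562, -0.222, 0.011]), (209, [0.553, -0.223, 0.01]), (212, [0.543, -0.223, 0.006]), (215, [0.534, -0.223, 0.01]), (218, [0.525, -0.222, 0.015]), (221, [0.515, -0.223, 0.012]), (224, [0.506, -0.225, -0.001]), (227, [0.497, -0.225, 0.0])]
```

View pics/crop0.png

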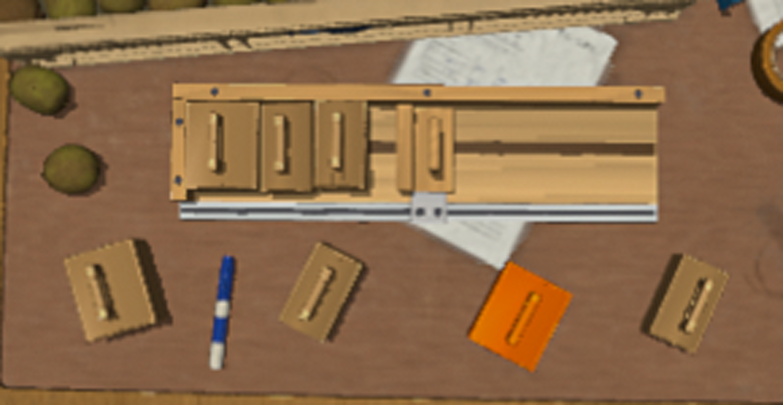

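```bash
cat > plan.py <<'E'
# helper: prints shifts (tool axes, in scaled units) to go to a target; usage plan(x,y,z,yawdeg)
from h import *
def tool():
    s=env.get_state(); M=q2m(s['orientation']); p=np.array(s['tcp_pos'])
    yaw=np.degrees(np.arctan2(-M[0,1],M[1,1]))  # angle of tool y from world y
    return s,M,p,yaw
def show():
    s,M,p,yaw=tool()
    print('t',round(s['clock'],2),'p',np.round(p,4),'yaw',round(yaw,2),'tilt',np.round(M[:,2],3),'F',np.round(s['wrist_force'],1),'gap',round(s['finger_gap']*1000,1))
def plan(x,y,z,yawdeg):
    s,M,p,yaw=tool(); show()
    d=(yawdeg-yaw+90)%180-90
    turn=-d  # tool z down
    Mz=R.from_euler('z',d,degrees=True).as_matrix()@M
    v=Mz.T@(np.array([x,y,z])-p)
    print('turn deg',round(turn,2),'units',round(turn/5,3),' | after turn shift mm',np.round(v*1000,1),'units',np.round(v/0.8,4))
E
python3 - <<'E'
from h import *
c=cam('top'); W=cloud(c); P=W.reshape(-1,3)
m=(P[:,2]>.045)&(P[:,2]<.066)&(P[:,0]>.62)&(P[:,0]<.67)&(P[:,1]>-.25)&(P[:,1]<.26)
m&=~((P[:,1]>.06)&(P[:,0]<.63))
Q=P[m]; 
ys=np.arange(-.24,.02,.02); ys2=list(ys)
E=[]
for y in ys2:
    q=Q[abs(Q[:,1]-y)<.01]
    if len(q)>5: E.append((y,q[:,0].min(),q[:,0].max()))
E=np.array(E); print(np.round(E,3)); print(np.polyfit(E[:,0],E[:,1],1),np.polyfit(E[:,0],E[:,2],1))
q=Q; f=np.polyfit(q[:,1],q[:,0],1);print('all',f)
# image edge based: gradient along column between fence top & base, project on z .055 
g=cv2.cvtColor(c['pixels'],cv2.COLOR_RGB2GRAY)
# metal rail/base front edges
for tgt in ['stop_grip','stop_face','board']:
  for n,c2 in (('top',c),('side',cam('side'))):
    for d in env.pinpoint(n,tgt): print(tgt,n,d['score'],np.round(world_z(c2,d['location'],{'stop_grip':.088,'stop_face':.035,'board':0}[tgt]),4))
# end fence top
m=(P[:,2]>.045)&(P[:,2]<.066)&(P[:,0]>.54)&(P[:,0]<.6)&(P[:,1]>.262)&(P[:,1]<.31)
print(P[m][:,1].min(),P[m][:,1].max(),P[m].mean(0),m.sum())
from plan import show
show()
E
```

```text
[[-0.24   0.646  0.662]
 [-0.22   0.646  0.662]
 [-0.2    0.645  0.661]
 [-0.18   0.645  0.661]
 [-0.16   0.645  0.661]
 [-0.14   0.644  0.66 ]
 [-0.12   0.644  0.659]
 [-0.1    0.643  0.659]
 [-0.08   0.643  0.659]
 [-0.06   0.643  0.658]
 [-0.04   0.642  0.658]
 [-0.02   0.642  0.66 ]
 [-0.     0.642  0.66 ]]
[-0.01979391  0.64137865] [-0.01275104  0.6584272 ]
all [-0.0128419   0.64972274]
stop_grip top 0.65 [ 0.5959 -0.0061  0.088 ]
stop_grip top 0.27 [0.5809 0.0912 0.088 ]
stop_grip side 0.92 [ 0.593  -0.0163  0.088 ]
stop_grip side 0.32 [0.6288 0.342  0.088 ]
stop_face top 0.87 [0.5989 0.0382 0.035 ]
stop_face top 0.53 [ 0.7033 -0.4122  0.035 ]
stop_face side 0.55 [0.5836 0.0191 0.035 ]
stop_face side 0.21 [0.653  0.4823 0.035 ]
board top 0.93 [0.6382 0.2676 0.    ]
board top 0.28 [0.5606 0.4087 0.    ]
board side 0.89 [0.6322 0.2653 0.    ]
0.26951998558114776 0.2863136594616834 [0.57025933 0.27756319 0.05465068] 106
t 1.95 p [0.1338 0.5593 0.2423] yaw -13.46 tilt [ 0.  0. -1.] F [-0.6 -0.1 -0.6] gap 85.6
```

```bash
python3 -m creep '{"hand":[45,45,45,45,45],"delta_pos":[[0,0,0],[0,0,0],[0,0,0],[0,0,0],[0,0,0]],"turn":[-1,-1,-0.92,0,0]}' 40; python3 -c "
from plan import *
plan(.589,-.007,.2,1.1)"
```

```text
clock: 2.37
tcp_pos: [0.1338, 0.5593, 0.2423]
orientation: [0.0, -0.009, 1.0, 0.0]
wrist_force: [0.6, 0.3, 0.1]
finger_gap: 0.0451
t 2.37 p [0.1338 0.5593 0.2423] yaw 1.02 tilt [ 0.  0. -1.] F [0.6 0.3 0.1] gap 45.1
turn deg -0.08 units -0.016  | after turn shift mm [-444.3 -574.9   42.3] units [-0.5553 -0.7186  0.0529]
```

```bash
python3 -m creep '{"hand":[45,45,45,45,45],"delta_pos":[[-0.0278,-0.0359,0],[-0.0278,-0.0359,0],[-0.0278,-0.0359,0],[-0.0278,-0.0359,0],[-0.0278,-0.0359,0]],"turn":[0,0,0,0,0]}' >/dev/null
python3 -m creep '{"hand":[45,45,45,45,45],"delta_pos":[[-0.0278,-0.0359,0],[-0.0278,-0.0359,0],[-0.0278,-0.0359,0],[-0.0278,-0.0359,0],[-0.0278,-0.0359,0]],"turn":[0,0,0,0,0]}'  >/dev/null
python3 -m creep '{"hand":[45,45,45,45,45],"delta_pos":[[-0.0278,-0.0359,0],[-0.0278,-0.0359,0],[-0.0278,-0.0359,0],[-0.0278,-0.0359,0],[-0.0278,-0.0359,0]],"turn":[0,0,0,0,0]}'  >/dev/null
python3 -m creep '{"hand":[45,45,45,45,45],"delta_pos":[[-0.0278,-0.0359,0],[-0.0278,-0.0359,0],[-0.0278,-0.0359,0],[-0.0278,-0.0359,0],[-0.0278,-0.0359,0.0]],"turn":[0,0,0,0,0]}' 
python3 -c "
from plan import *
plan(.589,-.007,.083,1.1)
c=cam('wrist'); save(c,'w1')
W=cloud(c); m=(W[...,2]>.096)&(W[...,2]<.115)&(abs(W[...,1]+.007)<.05)&(abs(W[...,0]-.59)<.06)
P=W[m]; print(len(P),cv2.minAreaRect((P[:,:2]*1000).astype(np.float32)),P.mean(0))
"
```

```text
clock: 4.03
tcp_pos: [0.5909, -0.0078, 0.2423]
orientation: [0.0, -0.009, 1.0, 0.0]
wrist_force: [0.3, -0.2, -0.0]
finger_gap: 0.0449
t 4.03 p [ 0.5909 -0.0078  0.2423] yaw 0.99 tilt [ 0.  0. -1.] F [ 0.3 -0.2 -0. ] gap 44.9
turn deg -0.11 units -0.022  | after turn shift mm [  1.9   0.8 159.3] units [0.0024 0.0011 0.1992]
900 ((589.6182250976562, -3.5253028869628906), (54.8015251159668, 11.688803672790527), 0.8666766881942749) [ 0.58802601 -0.00382247  0.10525746]
```

View pics/w1.png

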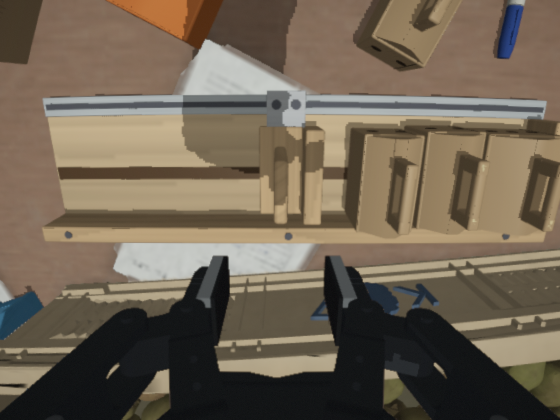

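```bash
python3 -m creep '{"hand":[45,45,45,45,45],"delta_pos":[[0.0,0.003,0.04],[0,0,0.04],[0,0,0.04],[0,0,0.04],[0,0,0.038]],"turn":[0,0,0,0,0]}' 
python3 -m creep '{"hand":[0,0,0,0,0],"delta_pos":[[0,0,0],[0,0,0],[0,0,0],[0,0,0],[0,0,0]],"turn":[0,0,0,0,0]}' 60
python3 -c "
from plan import *
show()"
```

```text
clock: 4.5
tcp_pos: [0.5896, -0.0036, 0.0824]
orientation: [-0.0, -0.009, 1.0, 0.0]
wrist_force: [0.2, 0.1, 0.3]
finger_gap: 0.0449
clock: 4.92
tcp_pos: [0.5905, -0.0038, 0.0852]
orientation: [0.001, -0.01, 1.0, -0.0]
wrist_force: [-1.1, -0.0, -3.9]
finger_gap: 0.0112
t 4.92 p [ 0.5905 -0.0038  0.0852] yaw 1.11 tilt [ 0.001 -0.    -1.   ] F [-1.1 -0.  -3.9] gap 11.2
```

```bash
python3 -m creep '{"hand":[0,0,0,0,0],"delta_pos":[[0,-0.02,0],[0,-0.03,0],[0,-0.03,0],[0,-0.03,0],[0,-0.03,0]],"turn":[0,0,0,0,0]}' 
python3 -m creep '{"hand":[0,0,0,0,0],"delta_pos":[[0,-0.03,0],[0,-0.03,0],[0,-0.03,0],[0,-0.03,0],[0,-0.02,0]],"turn":[0,0,0,0,0]}' 
python3 -c "
from plan import *
show()"
```

```text
clock: 5.33
tcp_pos: [0.5921, -0.1155, 0.0852]
orientation: [0.0, -0.01, 1.0, 0.001]
wrist_force: [-1.7, 3.8, -3.0]
finger_gap: 0.0113
clock: 5.75
tcp_pos: [0.5937, -0.229, 0.0852]
orientation: [-0.0, -0.009, 1.0, 0.0]
wrist_force: [-4.3, 4.1, 0.8]
finger_gap: 0.0111
t 5.75 p [ 0.5937 -0.229   0.0852] yaw 1.07 tilt [-0.  0. -1.] F [-4.3  4.1  0.8] gap 11.1
```

```bash
python3 -m creep '{"hand":[0,0,40,40,40],"delta_pos":[[0,-0.006,0],[0,0,0],[0,0,0],[0,0,0],[0,0,0]],"turn":[0,0,0,0,0]}' 
python3 -m creep '{"hand":[40,40,40,40,40],"delta_pos":[[0,0,0],[0,0,-0.04],[0,0,-0.04],[0,0,-0.04],[0,0.02,-0.03]],"turn":[0,0,0,0,0]}' 
python3 -m creep '{"hand":[40,40,40,40,40],"delta_pos":[[0,0.045,0],[0,0.045,0],[0,0.045,0],[0,0.045,0],[0,0.045,0]],"turn":[0,0,0,0,0]}' 
python3 -m creep '{"hand":[40,40,40,40,40],"delta_pos":[[0,0.045,0],[0,0.045,0],[0,0,0],[0,0,0],[0,0,0]],"turn":[0,0,0,0,0]}'
cat > wm.py <<'E'
from plan import *
from meas import comps
import sys
show()
c=cam('wrist'); save(c,sys.argv[1])
for o in comps(c,float(sys.argv[2]),float(sys.argv[3]),(.3,.66,-.35,.45),40): print(*o)
E
python3 wm.py w2 .1 .13
```

```text
clock: 6.17
tcp_pos: [0.5959, -0.2328, 0.0854]
orientation: [0.002, -0.01, 1.0, -0.001]
wrist_force: [-0.6, -0.1, -0.3]
finger_gap: 0.0401
clock: 6.58
tcp_pos: [0.5954, -0.2185, 0.207]
orientation: [0.002, -0.009, 1.0, -0.001]
wrist_force: [0.8, 0.4, 0.5]
finger_gap: 0.0397
clock: 7.0
tcp_pos: [0.5907, -0.0346, 0.2046]
orientation: [0.001, -0.01, 1.0, -0.0]
wrist_force: [0.4, 0.7, 0.2]
finger_gap: 0.0404
clock: 7.42
tcp_pos: [0.5894, 0.0358, 0.2043]
orientation: [0.0, -0.011, 1.0, -0.0]
wrist_force: [-0.5, -0.2, 0.2]
finger_gap: 0.0402
t 7.42 p [0.5894 0.0358 0.2043] yaw 1.22 tilt [ 0.001 -0.    -1.   ] F [-0.5 -0.2  0.2] gap 40.2
[6, 393] 249 [0.454, 0.106, 0.107] rect [453.3 106.4] [11.7  7.8] 83.3 zmax 0.111 [127, 110, 84]
[209, 445] 1726 [0.583, 0.156, 0.116] rect [585.4 157.5] [60.6 11. ] 1.6 zmax 0.122 [128, 110, 84]
[213, 364] 1493 [0.587, 0.098, 0.117] rect [590.   98.8] [59.4 10.6] 0.5 zmax 0.122 [141, 123, 94]
[211, 535] 1865 [0.584, 0.226, 0.115] rect [586.  227.8] [60.  11.8] 0.8 zmax 0.122 [113, 97, 72]
```

View pics/w2.png

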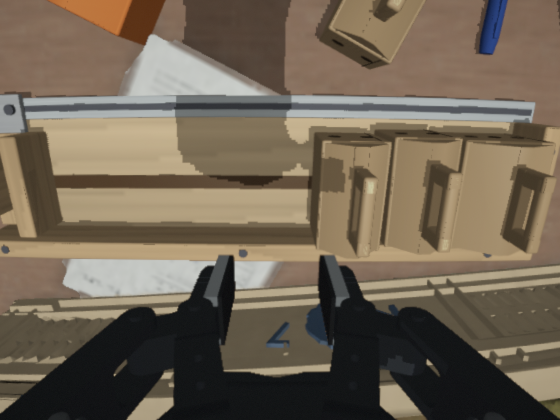

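```bash
python3 -c "
from plan import *
plan(.587,.157,.106,0.95)"
```

```text
t 7.47 p [0.5894 0.035  0.2041] yaw 1.14 tilt [ 0.001 -0.    -1.   ] F [-0.4 -0.4  0.2] gap 39.8
turn deg 0.19 units 0.038  | after turn shift mm [  0.5 122.   98.1] units [0.0006 0.1525 0.1226]
```

```bash
python3 -m creep '{"hand":[40,40,40,40,40],"delta_pos":[[0.0006,0.0381,0],[0,0.0381,0],[0,0.0381,0],[0,0.0381,0],[0,0,0.01]],"turn":[0.03,0,0,0,0]}' 
python3 -m creep '{"hand":[40,40,40,40,40],"delta_pos":[[0,0,0.03],[0,0,0.03],[0,0,0.03],[0,0,0.0226],[0,0,0]],"turn":[0,0,0,0,0]}' 
python3 -m creep '{"hand":[0,0,0,0,0],"delta_pos":[[0,0,0],[0,0,0],[0,0,0],[0,0,0],[0,0,0]],"turn":[0,0,0,0,0]}' 40
python3 -c "
from plan import *
show()"
```

```text
clock: 7.88
tcp_pos: [0.5876, 0.1604, 0.1973]
orientation: [0.002, -0.01, 1.0, 0.001]
wrist_force: [0.1, -0.8, -0.3]
finger_gap: 0.0402
clock: 8.3
tcp_pos: [0.584, 0.155, 0.1013]
orientation: [-0.004, -0.007, 1.0, -0.001]
wrist_force: [-0.7, -0.7, -0.2]
finger_gap: 0.0402
clock: 8.72
tcp_pos: [0.5875, 0.1572, 0.1072]
orientation: [0.001, -0.009, 1.0, 0.0]
wrist_force: [-0.0, -0.6, 2.1]
finger_gap: 0.009
t 8.72 p [0.5875 0.1572 0.1072] yaw 0.98 tilt [ 0.003  0.    -1.   ] F [-0.  -0.6  2.1] gap 9.0
```

```bash
python3 -m creep '{"hand":[0,0,0,0,0],"delta_pos":[[0,0,-0.002],[0,0,-0.002],[0,-0.01,0],[0,-0.015,0],[0,-0.02,0]],"turn":[0,0,0,0,0]}' 
python3 -m creep '{"hand":[0,0,0,0,0],"delta_pos":[[0,-0.02,0],[0,-0.02,0],[0,-0.02,0],[0,-0.018,0],[0,-0.01,0]],"turn":[0,0,0,0,0]}' 
python3 -m creep '{"hand":[0,0,0,0,0],"delta_pos":[[0,0,0],[0,0,0],[0,0,0.0025],[0,0,0.0015],[0,0,0]],"turn":[0,0,0,0,0]}' 
python3 -c "
from plan import *
show()
c=cam('top');save(c,'t3')
from meas import comps
for o in comps(c,.095,.13,(.3,.66,-.35,.45)): print(*o)"
```

```text
clock: 9.13
tcp_pos: [0.5869, 0.1211, 0.1089]
orientation: [-0.0, -0.01, 1.0, 0.0]
wrist_force: [0.4, -0.0, -0.9]
finger_gap: 0.009
clock: 9.55
tcp_pos: [0.5882, 0.0486, 0.1089]
orientation: [-0.0, -0.008, 1.0, -0.0]
wrist_force: [-0.5, 1.7, -1.8]
finger_gap: 0.0091
clock: 9.97
tcp_pos: [0.5886, 0.0516, 0.1072]
orientation: [0.001, -0.009, 1.0, -0.0]
wrist_force: [-3.8, -0.7, 7.5]
finger_gap: 0.0094
t 9.97 p [0.5886 0.0516 0.1072] yaw 1.06 tilt [ 0.001 -0.001 -1.   ] F [-3.8 -0.7  7.5] gap 9.4
[192, 199] 106 [0.586, 0.224, 0.115] rect [585.6 225.1] [58.3 10.3] 0.4 zmax 0.125 [141, 110, 69]
[193, 283] 53 [0.587, -0.013, 0.119] rect [590.9 -12.5] [57.   8.5] 1.1 zmax 0.124 [114, 88, 53]
[193, 360] 96 [0.593, -0.235, 0.104] rect [ 592.5 -235. ] [54.9 11.5] 0.1 zmax 0.11 [159, 121, 70]
[248, 156] 72 [0.425, 0.346, 0.108] rect [425.  346.6] [58.7 10.3] 14.6 zmax 0.114 [159, 127, 80]
[253, 378] 89 [0.423, -0.288, 0.109] rect [ 423.  -288.8] [10.8 59.4] 66.8 zmax 0.115 [152, 120, 74]
[258, 314] 79 [0.407, -0.105, 0.109] rect [ 406.1 -105.6] [10.4 58. ] 63.0 zmax 0.114 [198, 99, 0]
```

View pics/t3.png

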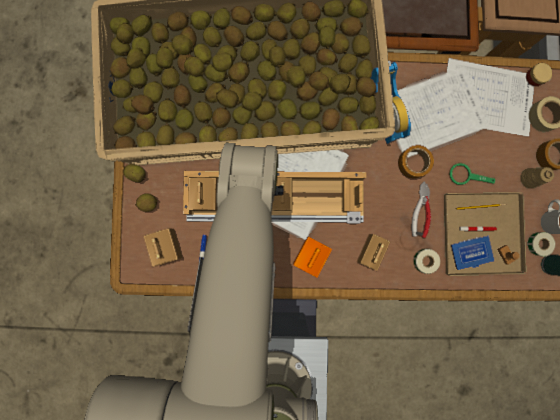

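```bash
python3 -m creep '{"hand":[40,40,40,40,40],"delta_pos":[[0,0,0],[0,0,0],[0,0,0],[0,0,-0.02],[0,0,-0.04]],"turn":[0,0,0,0,0]}' 
python3 -m creep '{"hand":[60,60,60,60,60],"delta_pos":[[0,0,-0.04],[0,0,-0.04],[0,0,-0.03],[0,0,0],[0,0,0]],"turn":[-1,-1,-0.8,0,0]}' 
python3 -c "
from plan import *
plan(.427,.347,.23,15)"
```

```text
clock: 10.43
tcp_pos: [0.5854, 0.0515, 0.1499]
orientation: [-0.004, -0.009, 1.0, 0.0]
wrist_force: [0.6, -0.2, 0.0]
finger_gap: 0.04
clock: 10.85
tcp_pos: [0.5895, 0.0512, 0.2434]
orientation: [0.002, -0.13, 0.991, -0.0]
wrist_force: [-0.5, 0.4, -0.3]
finger_gap: 0.06
t 10.85 p [0.5895 0.0512 0.2434] yaw 14.98 tilt [ 0.004 -0.    -1.   ] F [-0.5  0.4 -0.3] gap 60.0
turn deg -0.02 units -0.003  | after turn shift mm [ 80.4 327.8  12.8] units [0.1005 0.4097 0.016 ]
```

```bash
python3 -m creep '{"hand":[60,60,60,60,60],"delta_pos":[[0.01,0.041,0],[0.01,0.041,0],[0.01,0.041,0],[0.01,0.041,0],[0.01,0.041,0]],"turn":[0,0,0,0,0]}' 
python3 -m creep '{"hand":[60,60,60,60,60],"delta_pos":[[0.01,0.041,0],[0.01,0.041,0],[0.01,0.041,0],[0.01,0.041,0],[0.01,0.02,0]],"turn":[0,0,0,0,0]}' 
python3 -m creep '{"hand":[60,60,60,60,60],"delta_pos":[[0,0,0],[0,0,0],[0,0,0],[0,0,0],[0,0,0]],"turn":[0,0,0,0,0]}' 
python3 wm.py w4 .09 .13
```

```text
clock: 11.27
tcp_pos: [0.5054, 0.2, 0.2397]
orientation: [-0.002, -0.13, 0.992, -0.0]
wrist_force: [0.9, -0.3, 0.3]
finger_gap: 0.0599
clock: 11.68
tcp_pos: [0.4281, 0.3334, 0.2397]
orientation: [-0.002, -0.131, 0.991, 0.0]
wrist_force: [0.3, -0.1, 0.7]
finger_gap: 0.06
clock: 12.1
tcp_pos: [0.4312, 0.3299, 0.2414]
orientation: [-0.0, -0.129, 0.992, -0.0]
wrist_force: [0.2, -0.1, 0.2]
finger_gap: 0.0597
t 12.1 p [0.4312 0.3299 0.2414] yaw 14.88 tilt [-0. -0. -1.] F [ 0.2 -0.1  0.2] gap 59.7
[127, 31] 1344 [0.427, 0.121, 0.106] rect [428.3 118.4] [11.1 61.5] 64.2 zmax 0.112 [134, 115, 87]
[192, 300] 904 [0.423, 0.349, 0.109] rect [424.9 349.6] [59.4 10.1] 18.2 zmax 0.112 [144, 125, 96]
[300, 138] 713 [0.564, 0.23, 0.107] rect [566.4 229. ] [52.4 11.9] 1.2 zmax 0.122 [128, 110, 83]
```

View pics/w4.png

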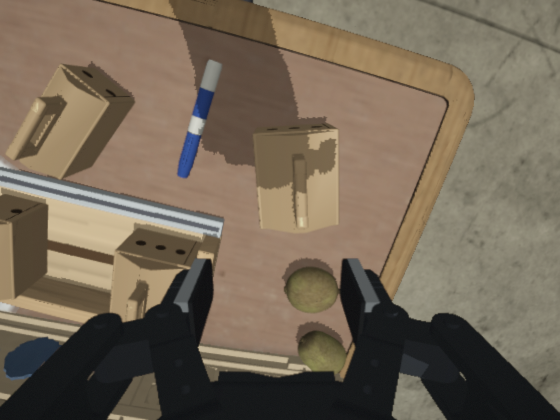

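```bash
python3 -c "
from plan import *
plan(.425,.349,.096,17.5)"
```

```text
t 12.15 p [0.4312 0.3299 0.2416] yaw 14.88 tilt [-0. -0. -1.] F [-0.5  0.5  0.4] gap 60.4
turn deg -2.62 units -0.523  | after turn shift mm [  0.2  20.1 145.6] units [0.0002 0.0251 0.182 ]
```

```bash
python3 -m creep '{"hand":[50,50,50,50,50],"delta_pos":[[0,0,0],[0,0.025,0],[0,0,0.04],[0,0,0.04],[0,0,0.04]],"turn":[-0.52,0,0,0,0]}' 
python3 -m creep '{"hand":[50,50,50,50,50],"delta_pos":[[0,0,0.03],[0,0,0.02],[0,0,0.012],[0,0,0],[0,0,0]],"turn":[0,0,0,0,0]}' 
python3 -m creep '{"hand":[0,0,0,0,0],"delta_pos":[[0,0,0],[0,0,0],[0,0,0],[0,0,0],[0,0,0]],"turn":[0,0,0,0,0]}' 50
python3 -m creep '{"hand":[0,0,0,0,0],"delta_pos":[[0,0,-0.01],[0,0,-0.03],[0,0,-0.04],[0,0,-0.04],[0,0,-0.03]],"turn":[0,0,0,0,0]}'
python3 wm.py w5 .09 .3 | head -3; python3 -c "
from plan import *
plan(.50,.20,.24,1)"
```

```text
clock: 12.57
tcp_pos: [0.4256, 0.3499, 0.1455]
orientation: [0.001, -0.152, 0.988, 0.001]
wrist_force: [0.5, 0.4, -1.5]
finger_gap: 0.0501
clock: 12.98
tcp_pos: [0.4249, 0.3496, 0.0965]
orientation: [-0.0, -0.153, 0.988, 0.0]
wrist_force: [0.4, -0.1, 0.8]
finger_gap: 0.05
clock: 13.4
tcp_pos: [0.4252, 0.3503, 0.0973]
orientation: [0.001, -0.153, 0.988, 0.0]
wrist_force: [0.0, -1.2, 4.3]
finger_gap: 0.0091
clock: 13.82
tcp_pos: [0.4244, 0.3501, 0.2188]
orientation: [0.0, -0.153, 0.988, 0.0]
wrist_force: [-0.0, 0.7, -2.1]
finger_gap: 0.009
t 13.82 p [0.4244 0.3501 0.2188] yaw 17.61 tilt [ 0.001  0.001 -1.   ] F [-0.   0.7 -2.1] gap 9.0
[96, 8] 342 [0.406, 0.132, 0.099] rect [409.4 129.9] [ 9.6 18.6] 78.9 zmax 0.11 [90, 75, 56]
[318, 272] 66049 [0.416, 0.344, 0.246] rect [484.2 289.7] [116.8 292.6] 46.5 zmax 0.3 [62, 57, 49]
t 13.87 p [0.4263 0.3512 0.2235] yaw 17.61 tilt [ 0.007  0.004 -1.   ] F [1.4 0.6 1.6] gap 9.3
turn deg 16.61 units 3.322  | after turn shift mm [ -71.2 -152.5  -16.2] units [-0.089  -0.1906 -0.0203]
```

View pics/w5.png

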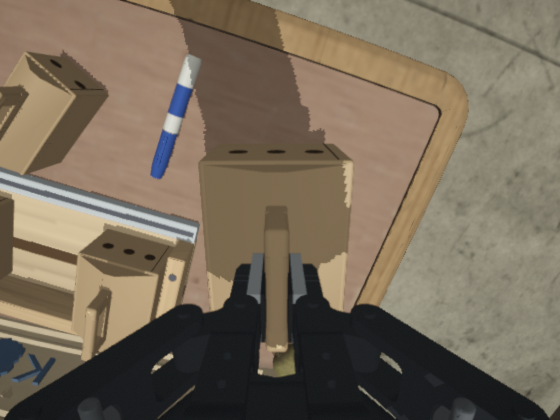

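```bash
python3 -m creep '{"hand":[0,0,0,0,0],"delta_pos":[[0,0,-0.02],[0,0,-0.01],[0,0,0],[0,0,0],[0,0,0]],"turn":[1,1,1,0.32,0]}' 
python3 -m creep '{"hand":[0,0,0,0,0],"delta_pos":[[0,-0.03,0],[0,-0.04,0],[0,-0.04,0],[0,-0.04,0],[0,-0.04,0]],"turn":[0,0,0,0,0]}'
python3 -c "
from plan import *
plan(.582,.134,.24,1)"
```

```text
clock: 14.28
tcp_pos: [0.4241, 0.3499, 0.2403]
orientation: [-0.0, -0.008, 1.0, -0.0]
wrist_force: [-0.7, -0.1, -2.4]
finger_gap: 0.0091
clock: 14.7
tcp_pos: [0.4264, 0.1967, 0.2399]
orientation: [-0.0, -0.01, 1.0, -0.0]
wrist_force: [1.8, -0.1, -2.2]
finger_gap: 0.0087
t 14.7 p [0.4264 0.1967 0.2399] yaw 1.12 tilt [-0.001 -0.    -1.   ] F [ 1.8 -0.1 -2.2] gap 8.7
turn deg 0.12 units 0.024  | after turn shift mm [-154.5  -65.4   -0.3] units [-0.1931 -0.0818 -0.0003]
```

```bash
python3 -m creep '{"hand":[0,0,0,0,0],"delta_pos":[[-0.039,-0.0164,0],[-0.039,-0.0164,0],[-0.039,-0.0164,0],[-0.039,-0.0164,0],[-0.037,-0.0164,0]],"turn":[0,0,0,0,0]}' 
python3 -m creep '{"hand":[0,0,0,0,0],"delta_pos":[[0,0,0],[0,0,0],[0,0,0],[0,0,0],[0,0,0]],"turn":[0,0,0,0,0]}' 
python3 -c "
from plan import *
plan(.582,.134,.112,1)
c=cam('side'); save(c,'s6');c=cam('wrist'); save(c,'w6')"
```

```text
clock: 15.12
tcp_pos: [0.5838, 0.1342, 0.2399]
orientation: [-0.0, -0.009, 1.0, 0.0]
wrist_force: [-0.1, 0.9, -2.6]
finger_gap: 0.009
clock: 15.53
tcp_pos: [0.5816, 0.1357, 0.2405]
orientation: [-0.0, -0.009, 1.0, 0.0]
wrist_force: [-0.1, 0.7, -2.6]
finger_gap: 0.0089
t 15.53 p [0.5816 0.1357 0.2405] yaw 1.07 tilt [-0.  0. -1.] F [-0.1  0.7 -2.6] gap 8.9
turn deg 0.07 units 0.015  | after turn shift mm [ -0.4  -1.7 128.5] units [-0.0005 -0.0022  0.1606]
```

View pics/w6.png

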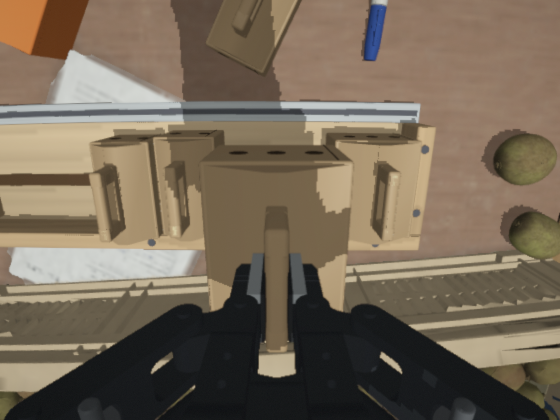

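View pics/s6.png

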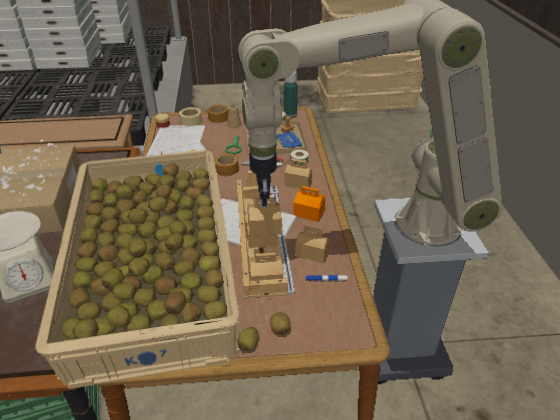

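```bash
python3 -m creep '{"hand":[0,0,0,0,0],"delta_pos":[[0,-0.002,0.02],[0,0,0.035],[0,0,0.035],[0,0,0.03],[0,0,0.025]],"turn":[0,0,0,0,0]}' 
python3 -m creep '{"hand":[0,0,0,0,0],"delta_pos":[[0,0,0.015],[0,0,0.002],[0,0,0],[0,0,0],[0,0,0]],"turn":[0,0,0,0,0]}' 
python3 -m creep '{"hand":[0,0,0,0,0],"delta_pos":[[-0.004,0,0],[-0.003,0,0],[-0.002,0,0],[0,0,0],[0,0,0]],"turn":[0,0,0,0,0]}' 
python3 -c "
from plan import *
show()"
```

```text
clock: 16.05
tcp_pos: [0.5814, 0.1338, 0.1228]
orientation: [-0.001, -0.009, 1.0, -0.0]
wrist_force: [-0.9, 0.2, -2.4]
finger_gap: 0.0089
clock: 16.47
tcp_pos: [0.5837, 0.1337, 0.1123]
orientation: [0.001, -0.009, 1.0, 0.0]
wrist_force: [1.1, 1.0, -2.3]
finger_gap: 0.0088
clock: 16.88
tcp_pos: [0.5901, 0.1335, 0.1107]
orientation: [0.0, -0.009, 1.0, 0.0]
wrist_force: [0.8, -0.4, -2.1]
finger_gap: 0.0093
t 16.88 p [0.5901 0.1335 0.1107] yaw 0.99 tilt [ 0.  0. -1.] F [ 0.8 -0.4 -2.1] gap 9.3
```

```bash
for i in 1; do python3 -m creep '{"hand":[0,0,0,0,0],"delta_pos":[[-0.002,0,0],[-0.001,0,0],[0,0,0],[0,0,0],[0,0,0]],"turn":[0,0,0,0,0]}' ; done
python3 -c "
from plan import *
show()"
```

```text
clock: 17.3
tcp_pos: [0.592, 0.1336, 0.1104]
orientation: [-0.0, -0.009, 1.0, 0.0]
wrist_force: [-2.0, -0.9, -3.1]
finger_gap: 0.0088
t 17.3 p [0.592  0.1336 0.1104] yaw 1.0 tilt [-0.001  0.    -1.   ] F [-2.  -0.9 -3.1] gap 8.8
```

```bash
python3 -m creep '{"hand":[0,0,0,0,0],"delta_pos":[[0,0.005,0],[0,0.005,0],[0,0.005,0],[0,0.003,0],[0,0,0]],"turn":[0,0,0,0,0]}' 
python3 -m creep '{"hand":[0,0,0,0,0],"delta_pos":[[-0.0005,0,0],[0,0,0.002],[0,0,0.002],[0,0,0],[0,0,0]],"turn":[0,0,0,0,0]}' 
python3 -c "
from plan import *
show()"
```

```text
clock: 17.72
tcp_pos: [0.5917, 0.1488, 0.1106]
orientation: [-0.0, -0.009, 1.0, 0.0]
wrist_force: [-1.8, -0.1, -2.6]
finger_gap: 0.0094
clock: 18.13
tcp_pos: [0.5922, 0.148, 0.1073]
orientation: [-0.0, -0.009, 1.0, 0.0]
wrist_force: [-3.2, -0.0, -0.3]
finger_gap: 0.0087
t 18.13 p [0.5922 0.148  0.1073] yaw 0.99 tilt [-0.  0. -1.] F [-3.2 -0.  -0.3] gap 8.7
```

```bash
python3 -m creep '{"hand":[36,36,36,36,36],"delta_pos":[[0,0,0],[0,0,0],[0,0,0],[0,0,-0.02],[0,0,-0.04]],"turn":[0,0,0,0,0]}' 
python3 -m creep '{"hand":[50,50,50,50,50],"delta_pos":[[0,0,-0.04],[0,0,-0.04],[0,0,-0.03],[0.03,0,0],[0.03,0,0]],"turn":[1,1,1,1,1]}' 
python3 -c "
from plan import *
plan(.45,.114,.24,-25.8)"
```

```text
clock: 18.55
tcp_pos: [0.5903, 0.1476, 0.1521]
orientation: [-0.003, -0.009, 1.0, -0.0]
wrist_force: [-0.4, 0.0, -0.2]
finger_gap: 0.036
clock: 18.97
tcp_pos: [0.5489, 0.1614, 0.246]
orientation: [0.003, 0.211, 0.978, 0.001]
wrist_force: [-0.6, 0.8, -0.7]
finger_gap: 0.0498
t 18.97 p [0.5489 0.1614 0.246 ] yaw -24.34 tilt [ 0.007  0.001 -1.   ] F [-0.6  0.8 -0.7] gap 49.8
turn deg 1.46 units 0.291  | after turn shift mm [ 68.4 -85.7   5.3] units [ 0.0856 -0.1071  0.0066]
```

```bash
python3 -m creep '{"hand":[50,50,50,50,50],"delta_pos":[[0,0,0],[0.03,-0.036,0],[0.03,-0.036,0],[0.025,-0.035,0],[0,0,0]],"turn":[0.29,0,0,0,0]}' 
python3 -m creep '{"hand":[50,50,50,50,50],"delta_pos":[[0,0,0],[0,0,0],[0,0,0],[0,0,0],[0,0,0]],"turn":[0,0,0,0,0]}' 
python3 wm.py w7 .09 .13
python3 -c "
from plan import *
plan(.4285,.115,.096,-25.8)
c=cam('top');save(c,'t7')
from meas import comps
for o in comps(c,.095,.13,(.3,.66,-.35,.45)): print(*o)"
```

```text
clock: 19.38
tcp_pos: [0.4425, 0.112, 0.2432]
orientation: [-0.002, 0.221, 0.975, -0.001]
wrist_force: [-2.0, -0.0, -0.3]
finger_gap: 0.05
clock: 19.8
tcp_pos: [0.4493, 0.1139, 0.2433]
orientation: [0.0, 0.22, 0.975, 0.0]
wrist_force: [0.5, -0.1, -0.2]
finger_gap: 0.0499
t 19.8 p [0.4493 0.1139 0.2433] yaw -25.43 tilt [ 0.  0. -1.] F [ 0.5 -0.1 -0.2] gap 49.9
[169, 269] 883 [0.427, 0.119, 0.109] rect [428.6 117.9] [ 9.6 59.5] 64.5 zmax 0.112 [126, 108, 82]
[248, 48] 1151 [0.405, -0.098, 0.105] rect [ 406.3 -101. ] [11.4 60.4] 62.5 zmax 0.112 [156, 95, 49]
[268, 449] 1315 [0.58, 0.227, 0.11] rect [585.8 228.4] [91.5 12.4] 0.0 zmax 0.122 [134, 116, 88]
[301, 262] 49 [0.548, 0.051, 0.09] rect [547.4  51.9] [12.  11.3] 4.3 zmax 0.091 [174, 151, 116]
[338, 279] 1138 [0.582, 0.054, 0.11] rect [592.6  53.4] [77.6 11.5] 1.8 zmax 0.122 [136, 118, 90]
[354, 225] 827 [0.58, -0.006, 0.106] rect [588.2  -7.5] [65.8 10.2] 0.4 zmax 0.121 [119, 102, 77]
t 19.85 p [0.449  0.1138 0.2432] yaw -25.43 tilt [-0.  0. -1.] F [-0.3 -0.3 -0.6] gap 50.2
turn deg 0.37 units 0.074  | after turn shift mm [ 19.   -7.9 147.2] units [ 0.0237 -0.0099  0.184 ]
[191, 228] 86 [0.592, 0.143, 0.116] rect [593.6 143.4] [62.6  8.5] 0.1 zmax 0.124 [147, 116, 72]
[192, 199] 107 [0.585, 0.224, 0.115] rect [585.8 224.6] [58.6 10.1] 1.7 zmax 0.123 [137, 108, 67]
[193, 261] 83 [0.586, 0.047, 0.114] rect [586.   47.2] [58.6  8.4] 0.6 zmax 0.125 [153, 121, 76]
[192, 283] 83 [0.591, -0.012, 0.119] rect [590.9 -12.5] [57.   8.5] 1.1 zmax 0.124 [158, 123, 76]
[193, 360] 96 [0.593, -0.235, 0.104] rect [ 592.5 -234.8] [12.  54.5] 89.4 zmax 0.11 [161, 122, 71]
[253, 378] 87 [0.423, -0.288, 0.108] rect [ 423.  -288.9] [10.4 59.5] 66.9 zmax 0.115 [156, 123, 77]
[258, 314] 78 [0.406, -0.105, 0.109] rect [ 406.  -105.5] [10.  58.2] 63.1 zmax 0.115 [200, 100, 0]
```

View pics/w7.png

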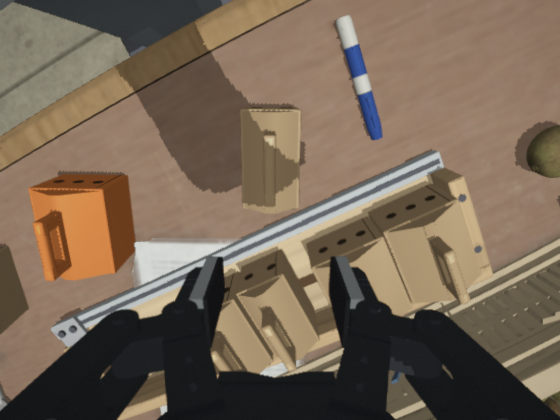

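```bash
python3 -m creep '{"hand":[50,50,50,50,50],"delta_pos":[[0.0248,-0.0076,0],[0,0,0.03],[0,0,0.04],[0,0,0.04],[0,0,0.04]],"turn":[0,0,0,0,0]}' 
python3 -m creep '{"hand":[50,50,50,50,50],"delta_pos":[[0,0,0.02],[0,0,0.014],[0,0,0],[0,0,0],[0,0,0]],"turn":[0,0,0,0,0]}' 
python3 -m creep '{"hand":[0,0,0,0,0],"delta_pos":[[0,0,0],[0,0,0],[0,0,0],[0,0,0],[0,0,0]],"turn":[0,0,0,0,0]}' 50
python3 -m creep '{"hand":[0,0,0,0,0],"delta_pos":[[0,0,-0.01],[0,0,-0.03],[0,0,-0.04],[0,0,-0.04],[0,0,-0.04]],"turn":[0,0,0,0,0]}'
python3 -c "
from plan import *
plan(.45,-.08,.25,1)"
```

```text
clock: 20.32
tcp_pos: [0.4282, 0.1168, 0.1225]
orientation: [0.001, 0.22, 0.975, 0.0]
wrist_force: [0.9, -0.4, -1.0]
finger_gap: 0.05
clock: 20.73
tcp_pos: [0.4285, 0.1168, 0.0969]
orientation: [0.0, 0.22, 0.975, 0.0]
wrist_force: [-0.0, 0.0, 0.1]
finger_gap: 0.0498
clock: 21.15
tcp_pos: [0.4284, 0.1168, 0.097]
orientation: [0.001, 0.22, 0.975, 0.0]
wrist_force: [0.3, 0.6, 4.4]
finger_gap: 0.0091
clock: 21.57
tcp_pos: [0.4267, 0.1165, 0.2255]
orientation: [-0.001, 0.22, 0.975, -0.0]
wrist_force: [0.2, 0.8, -1.7]
finger_gap: 0.009
t 21.57 p [0.4267 0.1165 0.2255] yaw -25.46 tilt [-0.002 -0.    -1.   ] F [ 0.2  0.8 -1.7] gap 9.0
turn deg -26.46 units -5.291  | after turn shift mm [ -19.8 -196.9  -24.4] units [-0.0248 -0.2461 -0.0305]
```

```bash
python3 -m creep '{"hand":[0,0,0,0,0],"delta_pos":[[0,0,-0.02],[0,0,-0.01],[0,0,0],[0,0,0],[0,0,0]],"turn":[-1,-1,-1,-1,-1]}' 
python3 -m creep '{"hand":[0,0,0,0,0],"delta_pos":[[0,-0.04,0],[0,-0.04,0],[0,-0.04,0],[0,-0.04,0],[0,-0.04,0]],"turn":[-0.29,0,0,0,0]}'
python3 -c "
from plan import *
plan(.583,-.077,.24,1)"
```

```text
clock: 21.98
tcp_pos: [0.4273, 0.1165, 0.2485]
orientation: [-0.0, 0.002, 1.0, -0.0]
wrist_force: [-0.0, 0.2, -1.3]
finger_gap: 0.0092
clock: 22.4
tcp_pos: [0.4289, -0.0445, 0.2483]
orientation: [-0.0, -0.009, 1.0, 0.0]
wrist_force: [0.6, -0.8, -2.6]
finger_gap: 0.0088
t 22.4 p [ 0.4289 -0.0445  0.2483] yaw 1.03 tilt [-0.001  0.    -1.   ] F [ 0.6 -0.8 -2.6] gap 8.8
turn deg 0.03 units 0.006  | after turn shift mm [-153.5  -35.2    8.1] units [-0.1919 -0.0439  0.0102]
```

```bash
python3 -m creep '{"hand":[0,0,0,0,0],"delta_pos":[[-0.039,-0.0088,0],[-0.039,-0.0088,0],[-0.039,-0.0088,0],[-0.039,-0.0088,0],[-0.036,-0.0088,0]],"turn":[0,0,0,0,0]}' 
python3 -m creep '{"hand":[0,0,0,0,0],"delta_pos":[[0,0,0],[0,0,0],[0,0,0],[0,0,0],[0,0,0]],"turn":[0,0,0,0,0]}' 
python3 wm.py w8 .1 .13
python3 -c "
from plan import *
plan(.583,-.077,.111,1)"
```

```text
clock: 22.82
tcp_pos: [0.5849, -0.0764, 0.2479]
orientation: [-0.001, -0.008, 1.0, 0.0]
wrist_force: [-0.8, -0.1, -1.7]
finger_gap: 0.009
clock: 23.23
tcp_pos: [0.5828, -0.0755, 0.2487]
orientation: [-0.0, -0.009, 1.0, 0.0]
wrist_force: [0.3, -0.6, -2.0]
finger_gap: 0.009
t 23.23 p [ 0.5828 -0.0755  0.2487] yaw 1.0 tilt [-0.  0. -1.] F [ 0.3 -0.6 -2. ] gap 9.0
[14, 5] 319 [0.441, -0.29, 0.106] rect [ 441.1 -290.2] [ 5.1 25.1] 72.9 zmax 0.111 [97, 82, 60]
[200, 425] 1153 [0.584, 0.05, 0.116] rect [586.   51.6] [59.6 10.3] 0.9 zmax 0.121 [143, 125, 97]
[199, 98] 878 [0.591, -0.233, 0.105] rect [ 593.1 -234. ] [56.2 12.4] 1.0 zmax 0.108 [170, 147, 113]
[204, 354] 1020 [0.589, -0.01, 0.117] rect [591.1  -8.9] [58.8 10.6] 0.9 zmax 0.122 [155, 136, 105]
[208, 528] 1304 [0.59, 0.145, 0.115] rect [591.4 147.3] [59.8 12. ] 1.2 zmax 0.121 [126, 108, 82]
t 23.28 p [ 0.583  -0.0756  0.2488] yaw 1.0 tilt [ 0. -0. -1.] F [-0.3 -0.1 -2. ] gap 8.6
turn deg 0.0 units 0.001  | after turn shift mm [ 1.000e-01 -1.400e+00  1.378e+02] units [ 1.000e-04 -1.800e-03  1.723e-01]
```

View pics/w8.png

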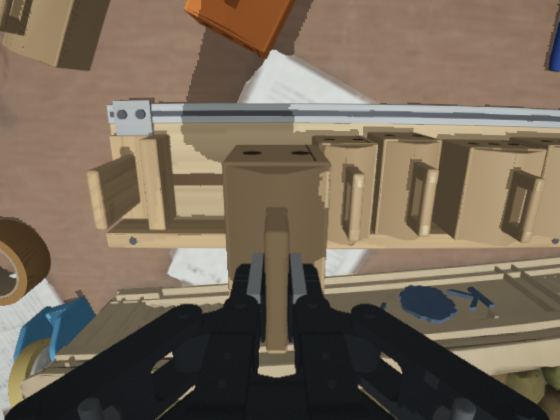

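```bash
python3 -m creep '{"hand":[0,0,0,0,0],"delta_pos":[[0,-0.002,0.03],[0,0,0.04],[0,0,0.04],[0,0,0.03],[0,0,0.02]],"turn":[0,0,0,0,0]}' 
python3 -m creep '{"hand":[0,0,0,0,0],"delta_pos":[[0,0,0.0115],[0,0,0],[-0.003,0,0],[-0.004,0,0],[-0.004,0,0]],"turn":[0,0,0,0,0]}' 
python3 -m creep '{"hand":[0,0,0,0,0],"delta_pos":[[-0.002,0,0],[-0.002,0,0],[0,0,0],[0,0,0],[0,0,0]],"turn":[0,0,0,0,0]}' 
python3 -c "
from plan import *
show()"
```

```text
clock: 23.7
tcp_pos: [0.5818, -0.0768, 0.1179]
orientation: [-0.001, -0.009, 1.0, 0.0]
wrist_force: [-0.2, 0.7, -2.8]
finger_gap: 0.0092
clock: 24.12
tcp_pos: [0.5943, -0.0776, 0.1129]
orientation: [0.002, -0.009, 1.0, -0.0]
wrist_force: [-0.5, 0.8, -2.5]
finger_gap: 0.0091
clock: 24.53
tcp_pos: [0.5954, -0.0772, 0.1109]
orientation: [-0.001, -0.009, 1.0, 0.0]
wrist_force: [-3.4, -0.7, -2.2]
finger_gap: 0.0086
t 24.53 p [ 0.5954 -0.0772  0.1109] yaw 0.99 tilt [-0.001  0.    -1.   ] F [-3.4 -0.7 -2.2] gap 8.6
```

```bash
python3 -m creep '{"hand":[0,0,0,0,0],"delta_pos":[[0,0.005,0],[0,0.005,0],[0,0.004,0],[0,0,0.002],[0,0,0.003]],"turn":[0,0,0,0,0]}' 
python3 -m creep '{"hand":[0,0,36,36,36],"delta_pos":[[0,0,0],[0,0,0],[0,0,0],[0,0,0],[0,0,0]],"turn":[0,0,0,0,0]}' 
python3 -m creep '{"hand":[36,36,36,36,36],"delta_pos":[[0,0,-0.03],[0,0,-0.04],[0,0,-0.04],[0,0,-0.04],[0,0,-0.02]],"turn":[0,0,0,0,0]}' 
python3 -c "
from plan import *
plan(.443,-.28,.245,-24)"
```

```text
clock: 24.95
tcp_pos: [0.5951, -0.0653, 0.1071]
orientation: [-0.0, -0.009, 1.0, 0.0]
wrist_force: [-14.9, -3.2, 23.0]
finger_gap: 0.0093
clock: 25.37
tcp_pos: [0.5974, -0.066, 0.1079]
orientation: [0.002, -0.009, 1.0, -0.0]
wrist_force: [-0.7, -0.0, 1.3]
finger_gap: 0.0361
clock: 25.78
tcp_pos: [0.598, -0.0664, 0.2481]
orientation: [0.004, -0.009, 1.0, -0.001]
wrist_force: [0.6, -0.0, 0.6]
finger_gap: 0.036
t 25.78 p [ 0.598  -0.0664  0.2481] yaw 1.01 tilt [ 0.008 -0.001 -1.   ] F [ 0.6 -0.   0.6] gap 36.0
turn deg 25.01 units 5.003  | after turn shift mm [  54.7 -258.2    3. ] units [ 0.0684 -0.3228  0.0038]
```

```bash
python3 -m creep '{"hand":[50,50,50,50,50],"delta_pos":[[0,0,0],[0,0,0],[0,0,0],[0,0,0],[0,0,0]],"turn":[1,1,1,1,1]}' 
python3 -m creep '{"hand":[50,50,50,50,50],"delta_pos":[[0.008,-0.04,0],[0.008,-0.04,0],[0.008,-0.04,0],[0.008,-0.04,0],[0.008,-0.04,0]],"turn":[0,0,0,0,0]}' 
python3 -m creep '{"hand":[50,50,50,50,50],"delta_pos":[[0.009,-0.04,0],[0.009,-0.04,0],[0.01,-0.04,0],[0,0,0],[0,0,0]],"turn":[0,0,0,0,0]}' 
python3 -m creep '{"hand":[50,50,50,50,50],"delta_pos":[[0,0,0],[0,0,0],[0,0,0],[0,0,0],[0,0,0]],"turn":[0,0,0,0,0]}' 
python3 wm.py w9 .09 .13
```

```text
clock: 26.2
tcp_pos: [0.5967, -0.066, 0.2436]
orientation: [0.001, 0.21, 0.978, 0.0]
wrist_force: [0.2, 0.2, -0.1]
finger_gap: 0.0502
clock: 26.62
tcp_pos: [0.5015, -0.2004, 0.2436]
orientation: [0.001, 0.208, 0.978, -0.0]
wrist_force: [0.4, -0.2, -0.7]
finger_gap: 0.0499
clock: 27.03
tcp_pos: [0.4417, -0.2794, 0.2436]
orientation: [0.001, 0.21, 0.978, -0.0]
wrist_force: [0.4, 0.4, 0.4]
finger_gap: 0.0502
clock: 27.45
tcp_pos: [0.4425, -0.2771, 0.2429]
orientation: [0.0, 0.207, 0.978, 0.0]
wrist_force: [-0.4, 0.5, 0.7]
finger_gap: 0.05
t 27.45 p [ 0.4425 -0.2771  0.2429] yaw -23.91 tilt [ 0.  0. -1.] F [-0.4  0.5  0.7] gap 50.0
[64, 462] 1538 [0.405, -0.104, 0.106] rect [ 406.1 -102.6] [11.3 59.6] 62.8 zmax 0.112 [160, 100, 51]
[178, 255] 933 [0.422, -0.286, 0.109] rect [ 424.  -287.4] [10.1 60.5] 66.5 zmax 0.112 [112, 95, 71]
[234, 544] 1764 [0.576, -0.068, 0.107] rect [584.7 -65.7] [81.9 12.2] 1.3 zmax 0.122 [110, 94, 70]
```

View pics/w9.png

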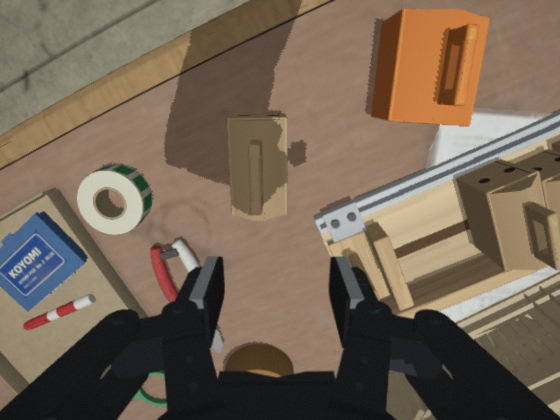

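Narrow carton at (178,255), not the orange one at (64,462).

```bash
python3 -c "
from plan import *
plan(.424,-.2873,.096,-23.7)"
```

```text
t 27.5 p [ 0.4424 -0.2772  0.2429] yaw -23.92 tilt [ 0.  0. -1.] F [ 0.3 -0.6  0.4] gap 50.2
turn deg -0.22 units -0.044  | after turn shift mm [ 12.7 -16.7 146.9] units [ 0.0159 -0.0208  0.1837]
```

```bash
python3 -m creep '{"hand":[50,50,50,50,50],"delta_pos":[[0.0159,-0.0208,0],[0,0,0.03],[0,0,0.04],[0,0,0.04],[0,0,0.04]],"turn":[0,0,0,0,0]}' 
python3 -m creep '{"hand":[50,50,50,50,50],"delta_pos":[[0,0,0.02],[0,0,0.0135],[0,0,0],[0,0,0],[0,0,0]],"turn":[0,0,0,0,0]}' 
python3 -m creep '{"hand":[0,0,0,0,0],"delta_pos":[[0,0,0],[0,0,0],[0,0,0],[0,0,0],[0,0,0]],"turn":[0,0,0,0,0]}' 50
python3 -m creep '{"hand":[0,0,0,0,0],"delta_pos":[[0,0,-0.01],[0,0,-0.04],[0,0,-0.045],[0,0,-0.045],[0,0,-0.045]],"turn":[0,0,0,0,0]}'
python3 -m creep '{"hand":[0,0,0,0,0],"delta_pos":[[0,0,0],[0,0,0],[0,0,0],[0,0,0],[0,0,0]],"turn":[-1,-1,-1,-1,-0.93]}'
python3 -c "
from plan import *
plan(.585,-.140,.245,1)"
```

```text
clock: 27.92
tcp_pos: [0.4238, -0.2878, 0.1222]
orientation: [0.001, 0.208, 0.978, -0.0]
wrist_force: [-0.2, -1.1, -0.5]
finger_gap: 0.0503
clock: 28.33
tcp_pos: [0.4242, -0.2882, 0.0971]
orientation: [0.001, 0.208, 0.978, -0.0]
wrist_force: [-0.3, -0.6, 0.3]
finger_gap: 0.0498
clock: 28.75
tcp_pos: [0.4241, -0.2883, 0.0971]
orientation: [0.001, 0.208, 0.978, -0.0]
wrist_force: [-0.2, 1.5, 4.4]
finger_gap: 0.009
clock: 29.17
tcp_pos: [0.4227, -0.2871, 0.2455]
orientation: [-0.001, 0.208, 0.978, 0.001]
wrist_force: [1.0, -0.6, -1.6]
finger_gap: 0.0088
clock: 29.58
tcp_pos: [0.423, -0.2874, 0.2441]
orientation: [-0.0, -0.008, 1.0, 0.0]
wrist_force: [1.2, -0.5, -2.0]
finger_gap: 0.0094
t 29.58 p [ 0.423  -0.2874  0.2441] yaw 0.89 tilt [-0.001  0.001 -1.   ] F [ 1.2 -0.5 -2. ] gap 9.4
turn deg -0.11 units -0.022  | after turn shift mm [-164.5  144.6   -0.9] units [-0.2057  0.1807 -0.0011]
```

```bash
python3 -m creep '{"hand":[0,0,0,0,0],"delta_pos":[[-0.032,0.03,0],[-0.032,0.03,0],[-0.032,0.03,0],[-0.032,0.03,0],[-0.032,0.03,0]],"turn":[0,0,0,0,0]}' 
python3 -m creep '{"hand":[0,0,0,0,0],"delta_pos":[[-0.03,0.02,0],[-0.016,0.0135,0],[0,0,0],[0,0,0],[0,0,0]],"turn":[0,0,0,0,0]}' 
python3 wm.py w10 .1 .13
python3 -c "
from plan import *
plan(.586,-.138,.111,.95)"
```

```text
clock: 30.0
tcp_pos: [0.5505, -0.165, 0.2441]
orientation: [-0.001, -0.005, 1.0, 0.0]
wrist_force: [-0.5, -1.1, -2.6]
finger_gap: 0.0088
clock: 30.42
tcp_pos: [0.5859, -0.1393, 0.2438]
orientation: [-0.001, -0.006, 1.0, 0.0]
wrist_force: [0.0, -0.3, -1.9]
finger_gap: 0.0091
t 30.42 p [ 0.5859 -0.1393  0.2438] yaw 0.65 tilt [-0.002  0.    -1.   ] F [ 0.  -0.3 -1.9] gap 9.1
[189, 366] 1127 [0.578, -0.066, 0.117] rect [579.9 -65.2] [59.5 10.8] 0.8 zmax 0.122 [154, 135, 105]
[199, 500] 1350 [0.585, 0.049, 0.116] rect [586.5  51.2] [60.3 12. ] 1.3 zmax 0.122 [130, 113, 86]
[203, 431] 1224 [0.589, -0.011, 0.116] rect [591.1  -9.1] [59.6 11.3] 0.6 zmax 0.122 [140, 122, 94]
[199, 166] 851 [0.591, -0.233, 0.105] rect [ 592.9 -234.2] [55.2 12.3] 0.2 zmax 0.108 [179, 156, 120]
t 30.47 p [ 0.5857 -0.1396  0.244 ] yaw 0.6 tilt [-0.001  0.    -1.   ] F [-0.8 -0.4 -1.8] gap 8.7
turn deg -0.35 units -0.069  | after turn shift mm [ -0.5   1.6 133. ] units [-0.0006  0.002   0.1663]
```

View pics/w10.png

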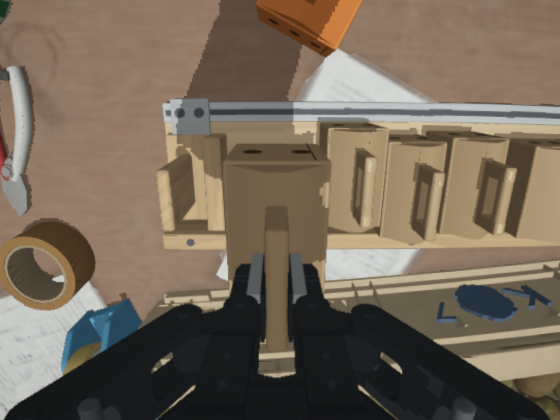

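```bash
python3 -m creep '{"hand":[0,0,0,0,0],"delta_pos":[[0,0.002,0.03],[0,0,0.04],[0,0,0.04],[0,0,0.03],[0,0,0.02]],"turn":[-0.07,0,0,0,0]}' 
python3 -m creep '{"hand":[0,0,0,0,0],"delta_pos":[[0,0,0.0065],[0,0,0],[-0.003,0,0],[-0.003,0,0],[-0.003,0,0]],"turn":[0,0,0,0,0]}' 
python3 -m creep '{"hand":[0,0,0,0,0],"delta_pos":[[-0.002,0,0],[-0.002,0,0],[0,0,0],[0,0,0],[0,0,0]],"turn":[0,0,0,0,0]}' 
python3 -c "
from plan import *
show()"
```

```text
clock: 30.88
tcp_pos: [0.584, -0.1381, 0.1135]
orientation: [-0.002, -0.008, 1.0, 0.001]
wrist_force: [-0.5, 0.3, -2.4]
finger_gap: 0.0091
clock: 31.3
tcp_pos: [0.5952, -0.1381, 0.1129]
orientation: [0.002, -0.009, 1.0, -0.001]
wrist_force: [-0.5, -0.1, -1.8]
finger_gap: 0.0087
clock: 31.72
tcp_pos: [0.5968, -0.1373, 0.1109]
orientation: [-0.0, -0.009, 1.0, 0.0]
wrist_force: [-2.1, -0.0, -1.6]
finger_gap: 0.0089
t 31.72 p [ 0.5968 -0.1373  0.1109] yaw 1.0 tilt [-0.  0. -1.] F [-2.1 -0.  -1.6] gap 8.9
```

```bash
python3 -m creep '{"hand":[0,0,0,0,0],"delta_pos":[[0,0,0.002],[0,0,0.002],[0,0,0],[0,0,0],[0,0,0]],"turn":[0,0,0,0,0]}' 
python3 -m creep '{"hand":[36,36,36,36,36],"delta_pos":[[0,0,0],[0,0,0],[0,0,0],[0,0,0],[0,0,0]],"turn":[0,0,0,0,0]}' 
python3 -m creep '{"hand":[36,36,36,36,36],"delta_pos":[[0,0,-0.03],[0,0,-0.04],[0,0,-0.04],[0,0,-0.02],[0,0,0]],"turn":[0,0,0,0,0]}' 
python3 wm.py w11 .1 .13
python3 -c "
from plan import *
c=cam('top');save(c,'t11')
from meas import comps
for o in comps(c,.095,.13,(.3,.66,-.35,.45)): print(*o)"
```

```text
clock: 32.13
tcp_pos: [0.5968, -0.1373, 0.1075]
orientation: [-0.0, -0.009, 1.0, 0.0]
wrist_force: [-2.0, 0.9, -1.6]
finger_gap: 0.0086
clock: 32.55
tcp_pos: [0.5975, -0.1375, 0.1082]
orientation: [0.001, -0.009, 1.0, -0.0]
wrist_force: [0.5, -0.4, -0.3]
finger_gap: 0.0358
clock: 32.97
tcp_pos: [0.5995, -0.1382, 0.2171]
orientation: [0.004, -0.009, 1.0, -0.001]
wrist_force: [-0.3, 0.9, 1.1]
finger_gap: 0.0362
t 32.97 p [ 0.5995 -0.1382  0.2171] yaw 1.0 tilt [ 0.008 -0.003 -1.   ] F [-0.3  0.9  1.1] gap 36.2
[181, 377] 1451 [0.578, -0.066, 0.117] rect [579.8 -65. ] [59.5 10.8] 0.5 zmax 0.122 [147, 128, 99]
[192, 524] 1733 [0.585, 0.049, 0.115] rect [586.3  51.3] [59.9 11.1] 1.2 zmax 0.122 [120, 103, 78]
[190, 153] 1144 [0.591, -0.233, 0.105] rect [ 592.8 -233.9] [55.3 12.4] 1.5 zmax 0.108 [163, 141, 107]
[197, 448] 1573 [0.59, -0.011, 0.116] rect [591.4  -9.1] [60.  10.9] 1.1 zmax 0.122 [133, 116, 88]
[199, 278] 1122 [0.593, -0.137, 0.119] rect [ 595.6 -136.6] [60.1  9.7] 1.0 zmax 0.122 [120, 102, 76]
[190, 227] 86 [0.592, 0.143, 0.116] rect [592.2 143.7] [59.8  8.3] 0.6 zmax 0.124 [142, 112, 70]
[192, 199] 107 [0.585, 0.224, 0.115] rect [585.6 224.8] [58.1 10. ] 0.9 zmax 0.125 [132, 104, 65]
[193, 261] 83 [0.586, 0.047, 0.115] rect [586.   47.2] [58.4  8.4] 0.4 zmax 0.126 [148, 117, 73]
[192, 282] 84 [0.591, -0.012, 0.119] rect [590.7 -12.5] [57.1  8.5] 1.1 zmax 0.124 [153, 119, 73]
[196, 302] 87 [0.58, -0.069, 0.118] rect [579.7 -68.5] [58.9 10.4] 1.2 zmax 0.124 [155, 122, 76]
```

View pics/w11.png

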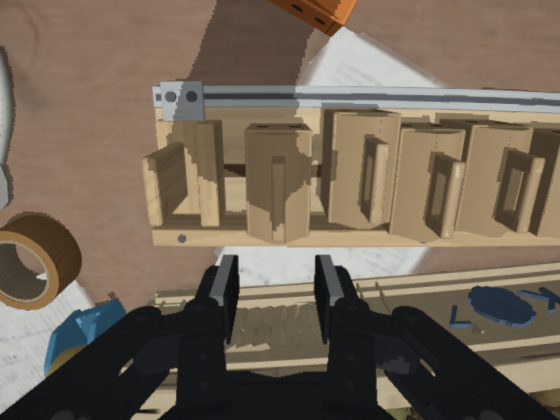

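```bash
python3 -c "
from plan import *
plan(.580,-.066,.1062,.95)"
```

```text
t 33.07 p [ 0.5976 -0.1376  0.2126] yaw 1.0 tilt [ 0.002 -0.001 -1.   ] F [-0.2 -0.1  0. ] gap 36.1
turn deg 0.05 units 0.011  | after turn shift mm [ 16.6  71.9 106.3] units [0.0208 0.0899 0.1329]
```

```bash
python3 -m creep '{"hand":[36,36,36,36,36],"delta_pos":[[0.0104,0.045,0],[0.0104,0.045,0],[0,0,0.02],[0,0,0.04],[0,0,0.04]],"turn":[0,0,0,0,0]}' 
python3 -m creep '{"hand":[36,36,36,36,36],"delta_pos":[[0,0,0.02],[0,0,0.012],[0,0,0],[0,0,0],[0,0,0]],"turn":[0,0,0,0,0]}' 
python3 -m creep '{"hand":[0,0,0,0,0],"delta_pos":[[0,0,0],[0,0,0],[0,0,0],[0,0,0],[0,0,0]],"turn":[0,0,0,0,0]}' 40
python3 -m creep '{"hand":[0,0,0,0,0],"delta_pos":[[0,0,-0.002],[0,0,-0.002],[-0.006,0,0],[-0.006,0,0],[-0.006,0,0]],"turn":[0,0,0,0,0]}' 
python3 -m creep '{"hand":[0,0,0,0,0],"delta_pos":[[-0.002,0,0],[0,0,0],[0,0,0],[0,0,0],[0,0,0]],"turn":[0,0,0,0,0]}' 
python3 -c "
from plan import *
show()"
```

```text
clock: 33.48
tcp_pos: [0.5792, -0.0648, 0.1307]
orientation: [0.001, -0.009, 1.0, -0.0]
wrist_force: [-0.0, 0.9, 0.6]
finger_gap: 0.0364
clock: 33.9
tcp_pos: [0.5799, -0.066, 0.1071]
orientation: [0.001, -0.009, 1.0, -0.0]
wrist_force: [0.2, -0.3, 0.5]
finger_gap: 0.0362
clock: 34.32
tcp_pos: [0.58, -0.0659, 0.1075]
orientation: [0.001, -0.009, 1.0, -0.0]
wrist_force: [-0.5, 0.6, 5.7]
finger_gap: 0.0091
clock: 34.73
tcp_pos: [0.5937, -0.0654, 0.109]
orientation: [-0.0, -0.009, 1.0, 0.0]
wrist_force: [-0.0, 0.6, -2.5]
finger_gap: 0.0092
clock: 35.15
tcp_pos: [0.5949, -0.0654, 0.1093]
orientation: [-0.0, -0.009, 1.0, 0.0]
wrist_force: [-1.6, -0.2, -1.6]
finger_gap: 0.0088
t 35.15 p [ 0.5949 -0.0654  0.1093] yaw 1.0 tilt [-0.  0. -1.] F [-1.6 -0.2 -1.6] gap 8.8
```

```bash
python3 -m creep '{"hand":[0,0,36,36,36],"delta_pos":[[0,0,0.002],[0,0,0],[0,0,0],[0,0,0],[0,0,0]],"turn":[0,0,0,0,0]}' 
python3 -m creep '{"hand":[36,36,36,36,36],"delta_pos":[[0,0,-0.03],[0,0,-0.03],[0,0,0],[0.002,0.035,0],[0,0.034,0]],"turn":[0,0,0,0,0]}' 
python3 -m creep '{"hand":[36,36,36,36,36],"delta_pos":[[0,0,0],[0,0,0],[0,0,0],[0,0,0],[0,0,0]],"turn":[0,0,0,0,0]}' 
python3 -c "
from plan import *
plan(.591,-.0095,.1062,.95)"
```

```text
clock: 35.57
tcp_pos: [0.5959, -0.0655, 0.1084]
orientation: [0.001, -0.009, 1.0, -0.0]
wrist_force: [-1.2, -0.6, -0.5]
finger_gap: 0.036
clock: 35.98
tcp_pos: [0.5933, -0.0109, 0.1566]
orientation: [0.001, -0.007, 1.0, -0.0]
wrist_force: [0.8, 0.7, 0.5]
finger_gap: 0.0361
clock: 36.4
tcp_pos: [0.5927, -0.0111, 0.1557]
orientation: [0.0, -0.008, 1.0, -0.0]
wrist_force: [0.0, 0.7, -0.3]
finger_gap: 0.0361
t 36.4 p [ 0.5927 -0.0111  0.1557] yaw 0.94 tilt [ 0. -0. -1.] F [ 0.   0.7 -0.3] gap 36.1
turn deg -0.01 units -0.003  | after turn shift mm [ 1.7  1.6 49.5] units [0.0021 0.002  0.0618]
```

```bash
python3 -m creep '{"hand":[36,36,36,36,36],"delta_pos":[[0.002,0.002,0.02],[0,0,0.03],[0,0,0.011],[0,0,0],[0,0,0]],"turn":[0,0,0,0,0]}' 
python3 -m creep '{"hand":[0,0,0,0,0],"delta_pos":[[0,0,0],[0,0,0],[0,0,0],[0,0,0],[0,0,0]],"turn":[0,0,0,0,0]}' 40
python3 -m creep '{"hand":[0,0,0,0,0],"delta_pos":[[0,0,-0.002],[0,0,-0.002],[-0.002,0,0],[-0.002,0,0],[-0.001,0,0]],"turn":[0,0,0,0,0]}' 
python3 -m creep '{"hand":[0,0,0,0,0],"delta_pos":[[0,0,0],[0,0,0],[0,0,0],[0,0,0],[0,0,0]],"turn":[0,0,0,0,0]}' 
python3 -c "
from plan import *
show()"
```

```text
clock: 36.82
tcp_pos: [0.5905, -0.0091, 0.1067]
orientation: [-0.001, -0.008, 1.0, 0.0]
wrist_force: [0.7, -0.4, -0.6]
finger_gap: 0.0362
clock: 37.23
tcp_pos: [0.592, -0.0088, 0.1084]
orientation: [0.001, -0.009, 1.0, -0.0]
wrist_force: [-0.7, 0.3, 5.9]
finger_gap: 0.0094
clock: 37.65
tcp_pos: [0.5946, -0.0085, 0.1097]
orientation: [-0.001, -0.009, 1.0, 0.0]
wrist_force: [-1.7, 0.5, -1.2]
finger_gap: 0.0092
clock: 38.07
tcp_pos: [0.5946, -0.0086, 0.11]
orientation: [-0.0, -0.009, 1.0, 0.0]
wrist_force: [-0.4, -0.2, -2.5]
finger_gap: 0.0093
t 38.07 p [ 0.5946 -0.0086  0.11  ] yaw 1.0 tilt [-0.001  0.    -1.   ] F [-0.4 -0.2 -2.5] gap 9.3
```

```bash
python3 -m creep '{"hand":[0,0,36,36,36],"delta_pos":[[0,0,0.002],[0,0,0.0005],[0,0,0],[0,0,0],[0,0,0]],"turn":[0,0,0,0,0]}' 
python3 -m creep '{"hand":[36,36,36,36,36],"delta_pos":[[0,0,-0.03],[0,0,-0.03],[0,0,0],[0.005,0.037,0],[0.004,0.037,0]],"turn":[0,0,0,0,0]}' 
python3 -m creep '{"hand":[36,36,36,36,36],"delta_pos":[[0,0,0],[0,0,0],[0,0,0],[0,0,0],[0,0,0]],"turn":[0,0,0,0,0]}' 
python3 -c "
from plan import *
plan(.5865,.0515,.1062,.95)"
```

```text
clock: 38.48
tcp_pos: [0.5958, -0.0087, 0.1086]
orientation: [0.001, -0.009, 1.0, -0.0]
wrist_force: [0.4, -0.9, -0.7]
finger_gap: 0.0364
clock: 38.9
tcp_pos: [0.5878, 0.0497, 0.1568]
orientation: [0.001, -0.007, 1.0, -0.0]
wrist_force: [-0.1, 0.7, -0.5]
finger_gap: 0.0361
clock: 39.32
tcp_pos: [0.587, 0.0496, 0.1561]
orientation: [0.0, -0.008, 1.0, -0.0]
wrist_force: [-0.5, 0.6, 0.7]
finger_gap: 0.0358
t 39.32 p [0.587  0.0496 0.1561] yaw 0.93 tilt [ 0. -0. -1.] F [-0.5  0.6  0.7] gap 35.8
turn deg -0.02 units -0.004  | after turn shift mm [ 0.4  1.9 49.9] units [0.0005 0.0024 0.0623]
```

```bash
python3 -m creep '{"hand":[36,36,36,36,36],"delta_pos":[[0,0.0024,0.02],[0,0,0.03],[0,0,0.0115],[0,0,0],[0,0,0]],"turn":[0,0,0,0,0]}' 
python3 -m creep '{"hand":[0,0,0,0,0],"delta_pos":[[0,0,0],[0,0,0],[0,0,0],[0,0,0],[0,0,0]],"turn":[0,0,0,0,0]}' 40
python3 -m creep '{"hand":[0,0,0,0,0],"delta_pos":[[0,0,-0.002],[0,0,-0.002],[-0.004,0,0],[-0.003,0,0],[-0.0015,0,0]],"turn":[0,0,0,0,0]}' 
python3 -m creep '{"hand":[0,0,0,0,0],"delta_pos":[[0,0,0],[0,0,0],[0,0,0],[0,0,0],[0,0,0]],"turn":[0,0,0,0,0]}' 
python3 -c "
from plan import *
show()"
```

```text
clock: 39.73
tcp_pos: [0.5862, 0.0519, 0.1066]
orientation: [-0.001, -0.008, 1.0, 0.0]
wrist_force: [0.6, -0.8, 0.4]
finger_gap: 0.0359
clock: 40.15
tcp_pos: [0.5877, 0.0521, 0.1083]
orientation: [0.001, -0.009, 1.0, -0.0]
wrist_force: [-0.7, -1.2, 5.6]
finger_gap: 0.009
clock: 40.57
tcp_pos: [0.5937, 0.0526, 0.1098]
orientation: [-0.0, -0.009, 1.0, 0.0]
wrist_force: [-0.0, 0.7, -1.8]
finger_gap: 0.009
clock: 40.98
tcp_pos: [0.5934, 0.0525, 0.1102]
orientation: [-0.0, -0.009, 1.0, 0.0]
wrist_force: [0.2, -0.8, -2.4]
finger_gap: 0.0091
t 40.98 p [0.5934 0.0525 0.1102] yaw 1.0 tilt [-0.  0. -1.] F [ 0.2 -0.8 -2.4] gap 9.1
```

```bash
python3 -m creep '{"hand":[0,0,36,36,36],"delta_pos":[[0,0,0.002],[0,0,0.0005],[0,0,0],[0,0,0],[0,0,0]],"turn":[0,0,0,0,0]}' 
python3 -m creep '{"hand":[36,36,36,36,36],"delta_pos":[[0,0,-0.03],[0,0,-0.03],[0,0,-0.01],[0.003,0.045,0],[0.003,0.045,0]],"turn":[0,0,0,0,0]}' 
python3 -m creep '{"hand":[36,36,36,36,36],"delta_pos":[[0,0.045,0],[0,0.045,0],[0,0.035,0],[0,0,0],[0,0,0]],"turn":[0,0,0,0,0]}' 
python3 wm.py w12 .1 .13; python3 -c "
from plan import *
plan(.586,.2275,.1062,.95)"
```

```text
clock: 41.4
tcp_pos: [0.5937, 0.0525, 0.1084]
orientation: [0.0, -0.009, 1.0, 0.0]
wrist_force: [0.6, 0.8, 0.7]
finger_gap: 0.0361
clock: 41.82
tcp_pos: [0.5887, 0.1235, 0.1653]
orientation: [0.001, -0.006, 1.0, 0.0]
wrist_force: [0.3, -0.2, -0.4]
finger_gap: 0.036
clock: 42.23
tcp_pos: [0.5853, 0.226, 0.1638]
orientation: [-0.0, -0.01, 1.0, -0.0]
wrist_force: [0.2, -0.2, -0.1]
finger_gap: 0.0362
t 42.23 p [0.5853 0.226  0.1638] yaw 1.18 tilt [-0. -0. -1.] F [ 0.2 -0.2 -0.1] gap 36.2
[234, 281] 1764 [0.582, 0.229, 0.119] rect [585.9 229.3] [59.9  9.9] 1.1 zmax 0.122 [126, 108, 81]
[247, 10] 1465 [0.598, 0.057, 0.112] rect [591.6  54.8] [10.7 60.4] 89.1 zmax 0.122 [104, 88, 66]
[239, 147] 2170 [0.588, 0.15, 0.116] rect [591.2 148.6] [59.6 10.3] 0.6 zmax 0.122 [135, 117, 89]
t 42.28 p [0.5854 0.2247 0.1638] yaw 1.08 tilt [-0. -0. -1.] F [0.  0.5 0.5] gap 36.0
turn deg 0.13 units 0.025  | after turn shift mm [-0.6  2.8 57.6] units [-0.0008  0.0035  0.072 ]
```

View pics/w12.png

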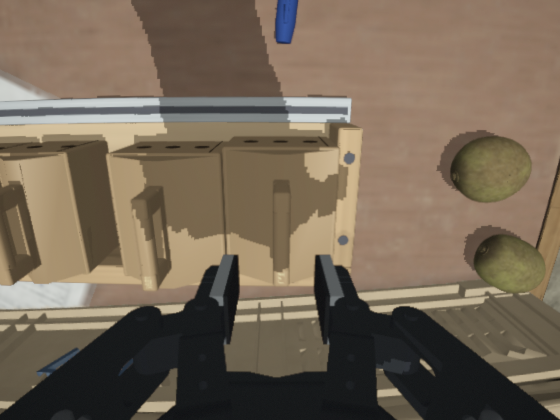

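```bash
python3 -m creep '{"hand":[36,36,36,36,36],"delta_pos":[[0,0.005,0.02],[0,0,0.03],[0,0,0.02],[0,0,0.002],[0,0,0]],"turn":[0,0,0,0,0]}' 
python3 -m creep '{"hand":[0,0,0,0,0],"delta_pos":[[0,0,0],[0,0,0],[0,0,0],[0,0,0],[0,0,0]],"turn":[0,0,0,0,0]}' 40
python3 -m creep '{"hand":[0,0,0,0,0],"delta_pos":[[0,0,-0.002],[0,0,-0.002],[-0.003,0,0],[-0.003,0,0],[-0.001,0,0]],"turn":[0,0,0,0,0]}' 
python3 -m creep '{"hand":[0,0,0,0,0],"delta_pos":[[0,0,0],[0,0,0],[0,0,0],[0,0,0],[0,0,0]],"turn":[0,0,0,0,0]}' 
python3 -c "
from plan import *
show()"
```

```text
clock: 42.7
tcp_pos: [0.5849, 0.2267, 0.1055]
orientation: [-0.001, -0.008, 1.0, -0.0]
wrist_force: [-0.1, -0.5, 0.1]
finger_gap: 0.0358
clock: 43.12
tcp_pos: [0.5867, 0.2284, 0.1081]
orientation: [0.001, -0.009, 1.0, 0.0]
wrist_force: [0.3, -1.2, 4.4]
finger_gap: 0.0091
clock: 43.53
tcp_pos: [0.5913, 0.2285, 0.1093]
orientation: [-0.0, -0.009, 1.0, -0.0]
wrist_force: [-1.6, 0.2, -2.4]
finger_gap: 0.009
clock: 43.95
tcp_pos: [0.5912, 0.2285, 0.1098]
orientation: [-0.0, -0.009, 1.0, 0.0]
wrist_force: [-0.7, -0.8, -3.2]
finger_gap: 0.009
t 43.95 p [0.5912 0.2285 0.1098] yaw 1.0 tilt [-0.  0. -1.] F [-0.7 -0.8 -3.2] gap 9.0
```

```bash
python3 -m creep '{"hand":[0,0,36,36,36],"delta_pos":[[0,0,0.002],[0,0,0.0005],[0,0,0],[0,0,0],[0,0,0]],"turn":[0,0,0,0,0]}' >/dev/null
python3 -m creep '{"hand":[36,36,36,36,36],"delta_pos":[[0,0,-0.04],[0,0,-0.04],[0,0,-0.02],[0,-0.045,0],[0,-0.045,0]],"turn":[0,0,0,0,0]}' 
python3 -m creep '{"hand":[45,45,45,45,45],"delta_pos":[[0,-0.045,0],[0,-0.045,0],[0,-0.045,0],[0,-0.045,0],[0,-0.045,0]],"turn":[0,0,0,0,0]}' 
python3 -m creep '{"hand":[45,45,45,45,45],"delta_pos":[[0,-0.045,0],[0,-0.045,0],[0,-0.045,0],[0,-0.045,0],[0,-0.045,0]],"turn":[0,0,0,0,0]}' 
python3 -m creep '{"hand":[45,45,45,45,45],"delta_pos":[[0,-0.03,0],[0,0,0],[0,0,0],[0,0,0],[0,0,0]],"turn":[0,0,0,0,0]}' 
python3 wm.py w13 .095 .13; python3 -c "
from plan import *
plan(.593,-.2335,.083,.95)"
```

```text
clock: 44.78
tcp_pos: [0.5938, 0.1575, 0.19]
orientation: [0.002, -0.011, 1.0, 0.0]
wrist_force: [1.4, -0.5, -0.5]
finger_gap: 0.0362
clock: 45.2
tcp_pos: [0.5956, -0.0252, 0.1883]
orientation: [0.001, -0.009, 1.0, -0.0]
wrist_force: [0.7, 0.0, 0.8]
finger_gap: 0.0452
clock: 45.62
tcp_pos: [0.5987, -0.2054, 0.1882]
orientation: [0.0, -0.009, 1.0, -0.0]
wrist_force: [1.0, 0.3, 1.0]
finger_gap: 0.0452
clock: 46.03
tcp_pos: [0.5992, -0.2263, 0.1879]
orientation: [-0.0, -0.009, 1.0, 0.0]
wrist_force: [0.1, -0.8, 0.2]
finger_gap: 0.0448
t 46.03 p [ 0.5992 -0.2263  0.1879] yaw 1.07 tilt [-0.  0. -1.] F [ 0.1 -0.8  0.2] gap 44.8
[205, 264] 1370 [0.591, -0.234, 0.105] rect [ 592.8 -234.3] [54.6 12.1] 0.9 zmax 0.108 [125, 106, 79]
[214, 407] 2386 [0.593, -0.139, 0.113] rect [ 595.4 -137.3] [60.  11.2] 1.2 zmax 0.122 [134, 116, 89]
[215, 506] 2976 [0.593, -0.067, 0.111] rect [594.7 -65.5] [60.1 11.8] 0.6 zmax 0.122 [119, 102, 77]
[235, 556] 255 [0.612, -0.013, 0.099] rect [608.7 -12.6] [30.4  4.1] 1.2 zmax 0.106 [78, 66, 48]
t 46.08 p [ 0.5992 -0.2261  0.188 ] yaw 1.09 tilt [ 0.  0. -1.] F [ 0.5  0.6 -0.4] gap 44.7
turn deg 0.14 units 0.028  | after turn shift mm [  6.4  -7.3 105. ] units [ 0.008  -0.0091  0.1312]
```

View pics/w13.png

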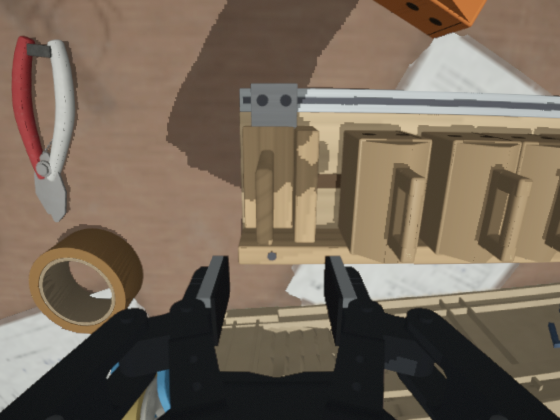

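```bash
python3 -m creep '{"hand":[45,45,45,45,45],"delta_pos":[[0.008,-0.0095,0.02],[0,0,0.04],[0,0,0.04],[0,0,0.03],[0,0,0]],"turn":[0,0,0,0,0]}' 
python3 -m creep '{"hand":[0,0,0,0,0],"delta_pos":[[0,0,0],[0,0,0],[0,0,0],[0,0,0],[0,0,0]],"turn":[0,0,0,0,0]}' 80
python3 -m creep '{"hand":[0,0,0,0,0],"delta_pos":[[0,0.01,0],[0,0.015,0],[0,0.02,0],[0,0.02,0],[0,0.01,0]],"turn":[0,0,0,0,0]}'
python3 -m creep '{"hand":[0,0,0,0,0],"delta_pos":[[0,0.003,0],[0,0.003,0],[0,0,0],[0,0,0],[0,0,0]],"turn":[0,0,0,0,0]}'
python3 -c "
from plan import *
show()"
```

```text
clock: 46.5
tcp_pos: [0.5896, -0.2319, 0.0784]
orientation: [-0.004, -0.01, 1.0, 0.002]
wrist_force: [-0.6, 0.8, -0.5]
finger_gap: 0.045
clock: 46.92
tcp_pos: [0.5945, -0.2354, 0.0864]
orientation: [0.002, -0.009, 1.0, -0.001]
wrist_force: [-0.0, 2.6, 7.7]
finger_gap: 0.0104
clock: 47.33
tcp_pos: [0.5936, -0.1762, 0.0864]
orientation: [0.002, -0.008, 1.0, -0.002]
wrist_force: [0.1, -5.9, 4.9]
finger_gap: 0.0107
clock: 47.75
tcp_pos: [0.5935, -0.1719, 0.0864]
orientation: [0.002, -0.008, 1.0, -0.001]
wrist_force: [-0.2, -1.9, 7.5]
finger_gap: 0.0109
t 47.75 p [ 0.5935 -0.1719  0.0864] yaw 0.97 tilt [ 0.005 -0.003 -1.   ] F [-0.2 -1.9  7.5] gap 10.9
```

```bash
python3 -m creep '{"hand":[0,0,0,0,0],"delta_pos":[[0,0.003,0],[0,0.003,0],[0,0.003,0],[0,0.003,0],[0,0.001,0]],"turn":[0,0,0,0,0]}'
python3 -m creep '{"hand":[0,0,0,0,0],"delta_pos":[[0,0.002,0],[0,0.002,0],[0,0.001,0],[0,0,0],[0,0,0]],"turn":[0,0,0,0,0]}'
python3 -m creep '{"hand":[0,0,0,0,0],"delta_pos":[[0,0.001,0],[0,0.001,0],[0,0.001,0],[0,0,0],[0,0,0]],"turn":[0,0,0,0,0]}'
```

```text
clock: 48.17
tcp_pos: [0.5934, -0.1623, 0.0864]
orientation: [0.002, -0.008, 1.0, -0.002]
wrist_force: [-0.6, -6.2, 6.2]
finger_gap: 0.0108
clock: 48.58
tcp_pos: [0.5934, -0.1584, 0.0864]
orientation: [0.002, -0.008, 1.0, -0.002]
wrist_force: [-0.6, -4.9, 6.3]
finger_gap: 0.011
clock: 49.0
tcp_pos: [0.5933, -0.1565, 0.0864]
orientation: [0.002, -0.008, 1.0, -0.003]
wrist_force: [-1.4, -7.2, 6.9]
finger_gap: 0.0109
```

```bash
python3 -m creep '{"hand":[0,0,0,0,0],"delta_pos":[[0,0.001,0],[0,0.001,0],[0,0.001,0],[0,0,0],[0,0,0]],"turn":[0,0,0,0,0]}'
python3 -m creep '{"hand":[0,0,0,0,0],"delta_pos":[[0,0.001,0],[0,0.001,0],[0,0.001,0],[0,0,0],[0,0,0]],"turn":[0,0,0,0,0]}'
python3 -c "
from plan import *
show()
c=cam('top');save(c,'t14')
from meas import comps
for o in comps(c,.095,.13,(.3,.66,-.35,.45)): print(*o)"
```

```text
clock: 49.42
tcp_pos: [0.5933, -0.1563, 0.0864]
orientation: [0.002, -0.007, 1.0, -0.004]
wrist_force: [-0.6, -13.3, 5.7]
finger_gap: 0.0106
clock: 49.83
tcp_pos: [0.5934, -0.1563, 0.0864]
orientation: [0.002, -0.006, 1.0, -0.006]
wrist_force: [-2.0, -20.8, 3.1]
finger_gap: 0.0111
t 49.83 p [ 0.5934 -0.1563  0.0864] yaw 0.72 tilt [ 0.004 -0.013 -1.   ] F [ -2.  -20.8   3.1] gap 11.1
[191, 199] 108 [0.59, 0.225, 0.114] rect [590.9 225.7] [11.1 60.2] 88.1 zmax 0.123 [131, 103, 63]
[191, 227] 106 [0.592, 0.145, 0.115] rect [592.3 145.6] [60.1  9.6] 1.3 zmax 0.124 [137, 108, 67]
[191, 251] 86 [0.591, 0.078, 0.118] rect [591.2  78. ] [58.3  8.9] 1.2 zmax 0.125 [149, 116, 72]
[191, 270] 85 [0.593, 0.022, 0.118] rect [595.9  21.5] [62.4  9.1] 1.8 zmax 0.123 [151, 118, 73]
[192, 290] 66 [0.593, -0.034, 0.119] rect [593.4 -33.6] [58.4  6.2] 1.5 zmax 0.123 [166, 131, 82]
[192, 310] 87 [0.593, -0.089, 0.118] rect [594.1 -88.7] [58.7  9.8] 2.7 zmax 0.126 [163, 128, 81]
```

View pics/t14.png

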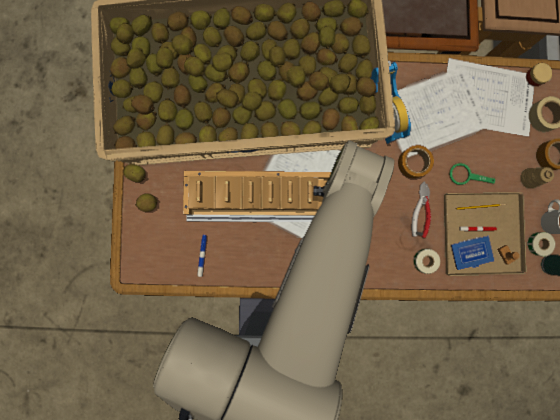

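```bash
python3 -m creep '{"hand":[0,0,0,0,0],"delta_pos":[[0,-0.002,0],[0,-0.002,0],[0,0,0],[0,0,0],[0,0,0]],"turn":[0,0,0,0,0]}'
python3 -m creep '{"hand":[40,40,40,40,40],"delta_pos":[[0,0,0],[0,0,0],[0,0,0],[0,0,0],[0,0,0]],"turn":[0,0,0,0,0]}'
python3 -m creep '{"hand":[40,40,40,40,40],"delta_pos":[[0,0,-0.03],[0,0,-0.04],[0,0,-0.04],[0,0,-0.04],[0,0.02,-0.01]],"turn":[0,0,0,0,0]}'
python3 -m creep '{"hand":[40,40,40,40,40],"delta_pos":[[0,0.045,0],[0,0.045,0],[0,0,0],[0,0,0],[0,0,0]],"turn":[0,0,0,0,0]}'
python3 wm.py w15 .095 .13
```

```text
clock: 50.3
tcp_pos: [0.5933, -0.1563, 0.0864]
orientation: [0.002, -0.007, 1.0, -0.004]
wrist_force: [-0.4, -11.7, 6.4]
finger_gap: 0.0106
clock: 50.72
tcp_pos: [0.5912, -0.1515, 0.0836]
orientation: [-0.0, -0.009, 1.0, 0.0]
wrist_force: [0.3, -0.0, -0.4]
finger_gap: 0.04
clock: 51.13
tcp_pos: [0.5935, -0.1383, 0.2173]
orientation: [0.004, -0.008, 1.0, -0.002]
wrist_force: [1.6, -0.9, 0.5]
finger_gap: 0.0399
clock: 51.55
tcp_pos: [0.5898, -0.0635, 0.2114]
orientation: [-0.0, -0.009, 1.0, -0.0]
wrist_force: [-0.6, -0.1, 0.0]
finger_gap: 0.0401
t 51.55 p [ 0.5898 -0.0635  0.2114] yaw 1.07 tilt [-0.001 -0.    -1.   ] F [-0.6 -0.1  0. ] gap 40.1
[204, 157] 1317 [0.59, -0.154, 0.104] rect [ 591.5 -155.1] [55.1 12.5] 1.1 zmax 0.108 [149, 129, 98]
[212, 246] 1318 [0.591, -0.085, 0.117] rect [594.4 -85.7] [59.3 10.1] 0.9 zmax 0.122 [116, 99, 74]
[212, 465] 2278 [0.59, 0.079, 0.111] rect [591.6  81. ] [60.1 11.3] 1.1 zmax 0.121 [117, 101, 76]
[212, 321] 1388 [0.59, -0.031, 0.116] rect [593.6 -29.8] [58.5 10.3] 0.7 zmax 0.122 [127, 109, 82]
[213, 394] 1818 [0.591, 0.024, 0.112] rect [593.3  25.4] [59.9  9.9] 0.6 zmax 0.122 [130, 113, 86]
[216, 544] 2174 [0.593, 0.147, 0.109] rect [591.6 149.2] [60.4 11.9] 1.0 zmax 0.122 [101, 86, 64]
```

View pics/w15.png

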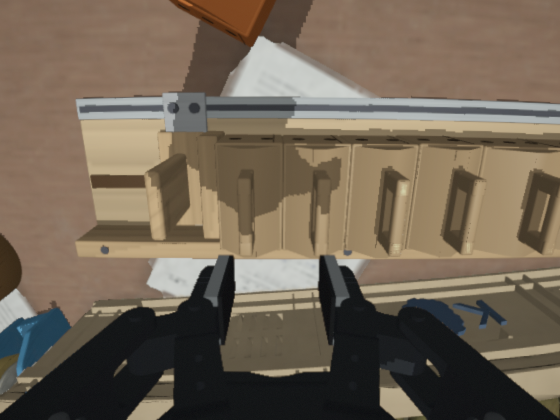

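```bash
python3 -m creep '{"hand":[40,40,40,40,40],"delta_pos":[[0.04,0,-0.03],[0.04,0,0],[0.04,0,0],[0.04,0,0],[0,0,0]],"turn":[0,0,0,0,0]}'
python3 -c "
from plan import *
c=cam('top');save(c,'t16')
from meas import comps
for o in comps(c,.095,.13,(.3,.66,-.35,.45)): print(*o)
c=cam('side');im=c['pixels'][170:310,200:340,::-1];cv2.imwrite('pics/s16.png',cv2.resize(im,None,fx=4,fy=4,interpolation=cv2.INTER_CUBIC))
im=cv2.imread('pics/t16.png')[150:290,120:440];cv2.imwrite('pics/t16c.png',cv2.resize(im,None,fx=2.5,fy=2.5,interpolation=cv2.INTER_CUBIC))
"
```

```text
clock: 52.02
tcp_pos: [0.4558, -0.0662, 0.235]
orientation: [-0.003, -0.007, 1.0, 0.001]
wrist_force: [-0.8, 0.4, -1.0]
finger_gap: 0.0399
[191, 199] 106 [0.59, 0.225, 0.114] rect [590.6 225.8] [59.4  9.6] 0.3 zmax 0.126 [131, 103, 64]
[191, 227] 101 [0.592, 0.145, 0.116] rect [592.1 145.6] [59.9  9.7] 2.1 zmax 0.125 [139, 109, 68]
[191, 251] 87 [0.591, 0.078, 0.119] rect [591.   77.8] [58.2  9.2] 0.9 zmax 0.125 [150, 120, 75]
[191, 270] 84 [0.593, 0.021, 0.118] rect [592.9  21.5] [57.1  8.6] 1.2 zmax 0.123 [151, 118, 74]
[192, 290] 66 [0.593, -0.034, 0.119] rect [593.2 -33.6] [58.4  6.3] 1.6 zmax 0.125 [165, 131, 83]
[192, 310] 86 [0.593, -0.089, 0.117] rect [594.  -88.9] [59.1  9.2] 1.7 zmax 0.124 [159, 125, 78]
[194, 334] 87 [0.59, -0.159, 0.105] rect [ 591.3 -160.1] [54.4 12.4] 0.2 zmax 0.111 [176, 132, 77]
```

View pics/t16c.png

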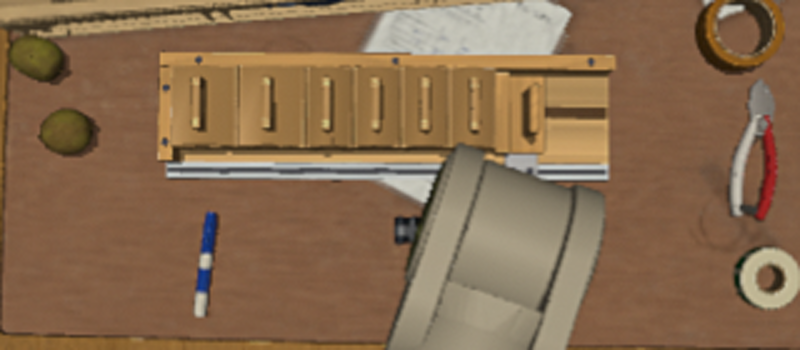

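View pics/s16.png

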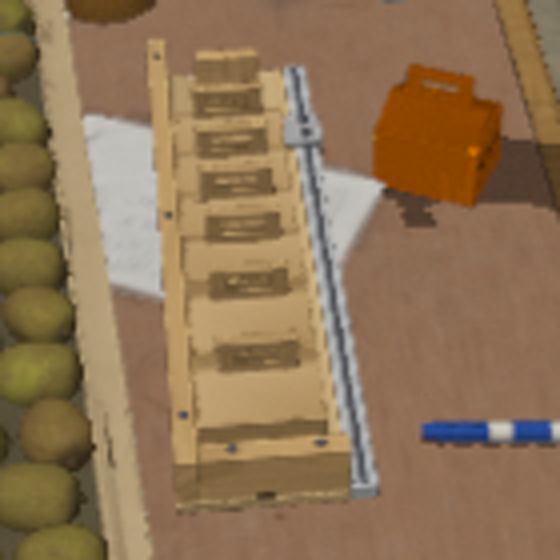

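```bash
python3 -c "
from workcell import env
print(env.hand_in())"
```

```text
the job is handed in; nothing more can be done
None
```

I handed the job in after about 52 s on the robot's clock. All six cartons present are on the board in one closed row: wide, wide, then four narrow, with the stop home against the last.

**How it went:**
- I drew the stop back and slid the two narrow cartons about 105 mm along the board. That left about 175 mm between the centres of `row_wide` and `row_narrow_a`.
- I put in the wide carton and the two narrow ones, pressed the cartons flush one by one, and pushed the stop home. It met a hard stop at about 20 N.
- The orange look-alike was not touched.

**Last checks:**
- **Gaps:** spacing between carton centres measured 80, 68, 56, 55 and 55 mm, so there is no visible gap. The stop face is within about 1 mm of the last carton.
- **Flush and square:** the handles lie within about 1 mm of the line a flush carton follows, and within about 1.5° of the board. The handle tops are at their normal standing height.
- **Bystanders:** the kiwis, marker and rolls look unmoved in the final picture. I checked this only by eye.

**What went wrong or disagreed:**
- After I released the first narrow carton it was found about 14 mm off the fence. Either it was knocked or it shifted on release. I eased it back and it stayed flush.
- `row_wide` and `row_narrow_a` were also found 4 to 6 mm off the fence and were pushed flush.
- The top and wrist cameras differ by about 3 to 4 mm in y. I could not see directly how well `row_wide` closes on the end fence; I infer it from the hard stop.

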